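# Empty the used crimp caps through the bin's flap

### The arm

A 6-joint arm with a two-finger parallel gripper is mounted at the origin on a cart in front of the work surface, level with it; the furniture and walls round the work are solid. World frame = base frame: x ahead of the robot, y to its left, z up, the work surface at z = 0. Lengths are in m, angles in rad, forces in N, time in s.
With the tool pointing down it reaches from about 0.3 to 0.75 m from the base axis. Payload 8.5 kg.
Tool frame: the origin (TCP) lies at the very end of the fingers, on their centre line; the grasp point (between the pads) lies 19 mm behind it; z points along the fingers, y is the direction in which the jaws open and shut (so a half turn about z gives the same grasp; the last joint's range is limited). The gripper opens to 88 mm and grips with 3 to 60 N. Pads are 18 mm wide; open, the fingers measure 123 mm over their backs; the gripper's body (75 mm by 187 mm) begins 45 mm behind the grasp point.
Start: joints at [-1.472, 0.381, 1.297, -0, 1.464, -0.215], TCP at [0.17, -0.523, 0.21] pointing down, gripper open.
Joint ranges: [-3.11, 3.11], [-0.89, 2.33], [0.22, 2.48], [-1.42, 4.56], [0.17, 2.85], [-2.88, 2.88]. Speed limits (rad/s): [2.39, 2.39, 3.14, 3.14, 3.14, 3.14].

### API

Orientations are given as a unit quaternion [x, y, z, w].
In Python, from rig import * gives the robot as it stands.
- The arm moves only by the tool servo_tool, never from a script. Its argument "steps" is one flat list of numbers, 6 for each row, row after row: the shift along the tool's x, y, z in cm, then the turn, a rotation vector about the tool's x, y, z in degrees. In form: [tx, ty, tz, rx, ry, rz, tx, ty, tz, rx, ry, rz, ...]. A call has 1 to 20 rows; each row shifts and turns the commanded pose from where the row before left it, along the tool's axes as they then stand; what a row does not reach is not made up. A row lasts 1/12 s, in which the tool goes at most 41.7 mm and 7.16 degrees, less where a joint would pass 70% of its speed; a pose out of reach is approached as far as the arm can. A call is refused whole if a number of a shift passes 4.17 or a number of a turn 7.16, either way. A call with a gripper value outside its range is refused whole. "claw" is the opening, from 0 (shut) to 1 (fully open), set as the call begins (left out, the last holds). The fingers move at their own pace and stop on an object; the grip force is fixed at half the most. Time passes only in rows, so rows that do not move let the fingers close. It gives the time, the measured TCP pose, the force and the opening at its end, in the units of the state.
- get_obs(): the state, without advancing time (a new reading comes with each control period).
- camera(name): name is "scene" or "side" or "wrist"; returns a dict with "image" (400x640x3 uint8, red, green, blue), "intrinsics" (3x3 intrinsics, pixels), "k1" (the pictures are not rectified: a ray, as slopes to the right and down, at radius r is drawn at 1 + k1 r^2 times it, then the intrinsics apply), "extrinsics" (4x4, takes a point from camera to world coordinates). Camera axes: x right, y down, z forward; pixel columns grow to the right and rows downward; lengths in m; the calibration is good to about 2 mm. A picture is of the moment at which its call begins. There is no depth.
- sign_off(): hands the job in, once; it reports no verdict.
The state is a dict: "clock": time; "joints": joint angles; "dq": joint speeds; "joint_efforts": joint torques, N m; "ee_pos": TCP position; "tool_rot": TCP orientation; "ft_force": force on the tool from outside, world axes, zero at the start; "moment": the same for the moment, N m; "grip_width": opening from 0.0 (shut) to 1.0 (fully open).
Only numpy, scipy, OpenCV 4.12 (cv2) and the standard library are available. Lean on these libraries where they do the work, as an engineer would, in place of code of your own. Each camera call takes 0.05 s, during which the arm holds its last target.

### The job

Take the long-handled steel cup that holds the two used crimp caps, push the flap in the top of the small bench bin down with the cup's rim, and tip both caps past it into the bin. Then let the flap spring shut and set the emptied cup back upright on the worktop.

Things in the scene. Friction and masses are not known exactly. Their poses are not given: they have to be found in the camera images.
- cup: Conical steel cup with a raised side handle, loose, 70 g. Origin: centre of underside; z up. Foot 51 mm, rim 88 mm across, 36 mm high, wall 2.5 mm. An 8 mm rod rises from the rim at -x to the handle: flat black bar 14 mm wide (y), 18 mm deep (z), along x from -70 to -170 mm, axis at y = 0, z = 78 mm; grip its flat sides at x = -135 mm to clear the bin. An identical cup elsewhere is empty.
- flap: Steel flap in the fixed white bin's top, 86 x 106 mm. Origin: middle of hinge, 165 mm above worktop. Shut: level, z up, x along hinge, free edge at y = -88 mm (its right as the robot sees it). Swings only down, to 74 degrees; sprung: 1 to 2 N at 40 mm from the hinge opens 25 degrees. Port 112 (x) by 90 mm (y). Bin: x -72 to +72, y -108 to +18 mm, down to worktop; floor 159 mm below the top.
- cap_0: Used aluminium crimp cap lying in the cup: smooth disc 20 mm across, 8 mm high, 10 g. Origin: centre of underside. Caps stay in the cup until it is tipped about 75 degrees and slide out by 90. Opened, the flap is a chute down to its free edge: tip the cup's mouth to the flap's -y (cup rolled about its handle), low rim 45 mm from the hinge, 20 mm below the bin's top.
- cap_1: The second used crimp cap, beside the first in the same cup, same size: 20 mm across, 8 mm high. Origin: centre of underside. The caps' weight alone does not open the flap.

How it is judged:
On the way:
1. the cup presses the flap open by more than 7 degrees while both caps are still in the cup (angle between flap's own z axis and vertical above 0.12 rad and contact force between cup and flap above 0.1 N and distance between each of cap_0, cap_1 and cup below 0.065 m), for 0.1 s.
At the end, for the whole second after the job is handed in: Both caps lie inside the bin, more than 60 mm below its top; the flap is shut to within 5 degrees; the cup stands on the worktop (its underside less than 12 mm above it), upright within 10 degrees, and everything is at rest (z of each of cap_0, cap_1 in the frame of flap below -0.06 m and y of cap_0 in the frame of flap between -0.108 and 0.018 m and x of cap_0 in the frame of flap between -0.072 and 0.072 m and y of cap_1 in the frame of flap between -0.108 and 0.018 m and x of cap_1 in the frame of flap between -0.072 and 0.072 m and angle between flap's own z axis and vertical below 0.09 rad and height (world z) of cup below 0.012 m and angle between cup's own z axis and vertical below 0.17 rad and linear speed of cup below 0.02 m/s and linear speed of each of cap_0, cap_1 below 0.03 m/s); the robot touches nothing.
It also fails if it takes over 59 s, if anything falls off the work surface, if the arm or the gripper's body presses on something with over 40 N, if the wrist force passes 120 N, or if a joint passes its speed limit or range.

## Working session

There is one attempt and no reset: what is moved stays moved. The work goes in short steps, Python scripts to look and compute and a tool call to move; the robot and the scene stay as the last step left them, time stands still between calls to the robot, and variables do not carry over. Pictures are saved under pics/ and viewed, and the job is handed in when it is done.

Besides the shell and the picture viewer there is one more tool, called by a JSON object that holds its "op" and its "data", one argument or row to a line. servo_tool: Moves the arm, as the interface text tells. Its arguments: {"type":"object","properties":{"steps":{"type":"array"},"claw":{"type":"number"}},"required":["steps"]}

```bash
ls; mkdir -p pics
python3 - <<'E'
from rig import *
import cv2
o=get_obs();print(o)
for n in ["scene","side","wrist"]:
    c=camera(n);cv2.imwrite(f"pics/{n}0.png",c["image"][:,:,::-1]);print(n,c["intrinsics"],c["k1"],c["extrinsics"])
E
```

```text
pics
{'clock': 0.0, 'joints': array([-1.47230123e+00,  3.81200226e-01,  1.29822132e+00, -3.16193623e-05,
        1.46359467e+00, -2.15295343e-01]), 'dq': array([ 9.21814542e-04,  7.28179627e-05,  2.79643972e-04,  1.76560691e-03,
       -1.70048103e-03, -5.93890150e-04]), 'joint_efforts': array([-9.41370672e-04, -4.37925982e+01, -2.24558043e+01,  7.11748330e-02,
        3.52837681e-02, -1.06218938e-04]), 'ee_pos': array([ 0.16972702, -0.5228321 ,  0.20894883]), 'tool_rot': array([ 9.87716656e-01,  1.56253963e-01,  2.58534592e-05, -7.11483348e-04]), 'ft_force': array([-0.25831657, -1.2361739 , -0.57493823]), 'moment': array([-0.00274775, -0.04862251,  0.00086552]), 'grip_width': 1.005759065682115}
scene [[404.85538935   0.         317.10354476]
 [  0.         404.85538935 201.8622347 ]
 [  0.           0.           1.        ]] -0.08962013119723718 [[ 0.87911581 -0.22500302  0.42015358  0.27782333]
 [-0.47660364 -0.41888247  0.77290779 -0.8020914 ]
 [ 0.00208839 -0.87972218 -0.47548346  0.53023092]
 [ 0.          0.          0.          1.        ]]
side [[403.23592193   0.         323.74291878]
 [  0.         403.23592193 197.43403115]
 [  0.           0.           1.        ]] -0.012021582037186186 [[-9.09181823e-01 -2.69659265e-01  3.17288974e-01  3.70623024e-01]
 [-4.16398946e-01  5.87731683e-01 -6.93673833e-01  4.61553557e-01]
 [ 5.74793576e-04 -7.62794435e-01 -6.46640796e-01  6.71346806e-01]
 [ 0.00000000e+00  0.00000000e+00  0.00000000e+00  1.00000000e+00]]
wrist [[342.58849775   0.         317.15137895]
 [  0.         342.58849775 202.69980739]
 [  0.           0.           1.        ]] -0.07248509452109525 [[ 3.08194901e-01 -9.07792996e-01 -2.84478082e-01  2.43327445e-01]
 [-9.51322998e-01 -2.94304795e-01 -9.14835498e-02 -4.99618652e-01]
 [-6.75137962e-04  2.98825306e-01 -9.54307592e-01  3.84499018e-01]
 [ 0.00000000e+00  0.00000000e+00  0.00000000e+00  1.00000000e+00]]
```

View pics/scene0.png

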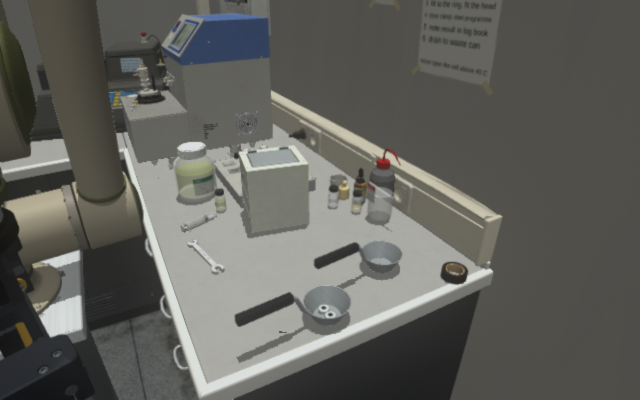

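View pics/side0.png

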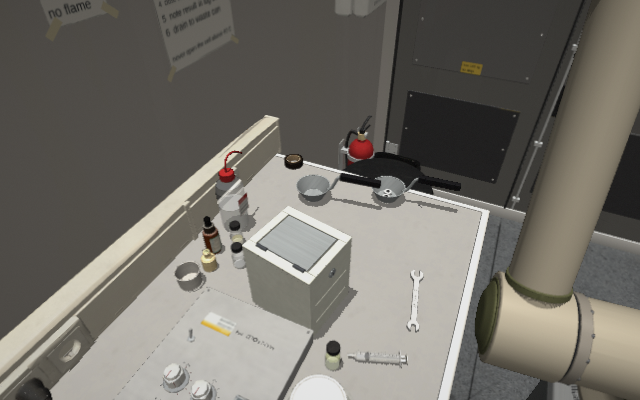

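View pics/wrist0.png

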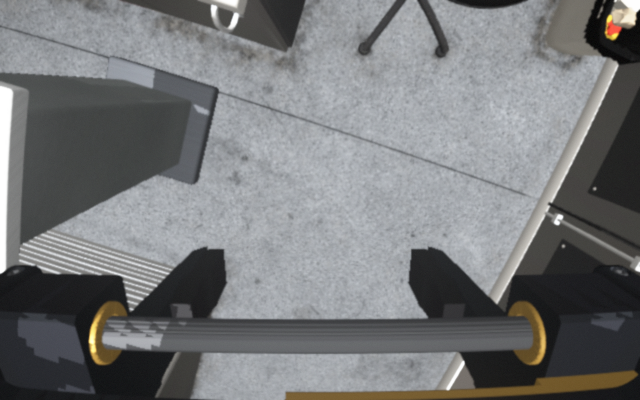

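The caps are in the near cup: scene (327,306), side (388,188). The empty cup is beside it, and the bin is at scene (275,188). I'll enlarge these areas to measure them.

```bash
cat > h.py <<'E'
import numpy as np,cv2
from rig import *
def ray(c,u,v):
    K=c["intrinsics"];k=c["k1"];E=c["extrinsics"]
    d=np.array([(u-K[0,2])/K[0,0],(v-K[1,2])/K[1,1]]);s=d.copy()
    for _ in range(30): s=d/(1+k*(s@s))
    w=E[:3,:3]@np.array([s[0],s[1],1]);return E[:3,3],w/np.linalg.norm(w)
def onz(c,u,v,z):
    o,d=ray(c,u,v);return o+d*(z-o[2])/d[2]
def tri(r1,r2):
    A=np.zeros((3,3));b=np.zeros(3)
    for o,d in (r1,r2):
        P=np.eye(3)-np.outer(d,d);A+=P;b+=P@o
    p=np.linalg.solve(A,b);return p,[np.linalg.norm((np.eye(3)-np.outer(d,d))@(p-o)) for o,d in (r1,r2)]
def proj(c,p):
    E=c["extrinsics"];q=E[:3,:3].T@(np.array(p)-E[:3,3]);s=q[:2]/q[2];s=s*(1+c["k1"]*(s@s));K=c["intrinsics"]
    return s*K[0,0]+K[:2,2]
E
python3 - <<'E'
import cv2
a=cv2.imread('pics/scene0.png');b=cv2.imread('pics/side0.png')
f=lambda i,x,y,w,h,s,n:cv2.imwrite('pics/'+n,cv2.resize(i[y:y+h,x:x+w],None,fx=s,fy=s,interpolation=cv2.INTER_CUBIC))
f(a,220,230,190,110,4,'c1.png')
f(b,280,165,190,60,4,'c2.png')
f(a,230,140,90,100,6,'c3.png')
f(b,230,200,135,100,5,'c4.png')
E
```

```text
(no output)
```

View pics/c1.png

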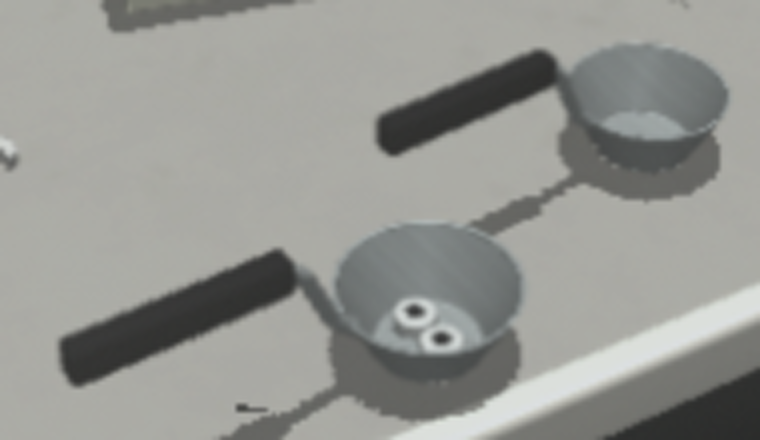

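View pics/c2.png

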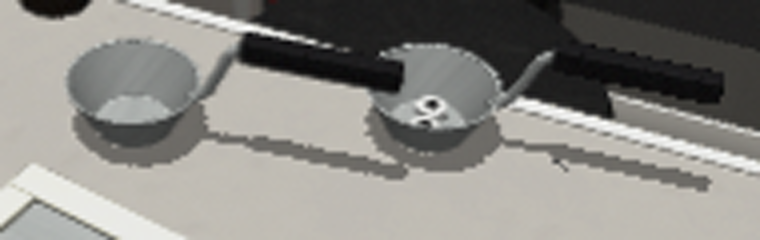

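View pics/c3.png

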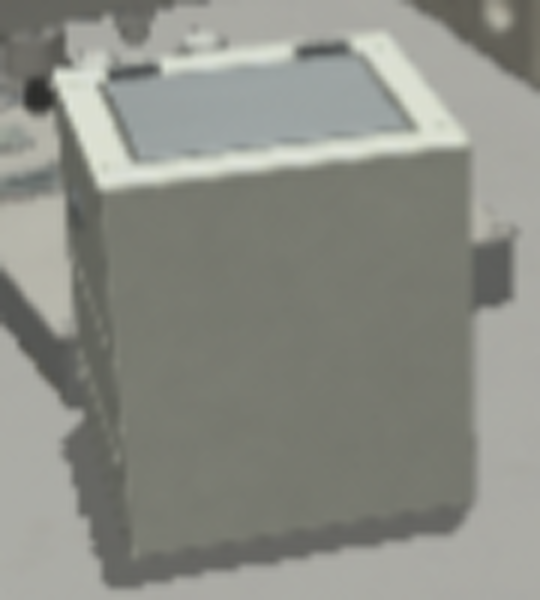

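View pics/c4.png

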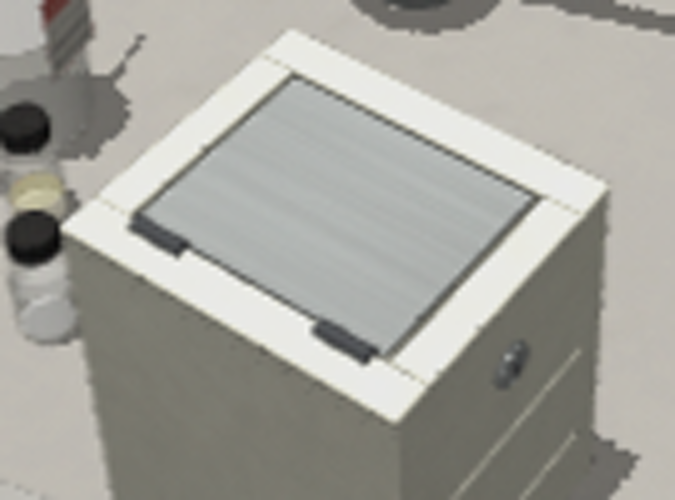

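Run:
```python
from h import *
S=camera("scene");D=camera("side");W=np.round
s=lambda x,y:(x/4+220,y/4+230); d=lambda x,y:(x/4+280,y/4+165)
from scipy.optimize import least_squares
for nm,c,P in (("scene",S,[s(*p) for p in [(334,285),(523,290),(428,222),(365,240),(495,243),(345,318),(510,325)]]),("side",D,[d(*p) for p in [(375,85),(502,88),(440,45),(400,54),(480,55),(440,126)]])):
    X=np.array([onz(c,u,v,.036)[:2] for u,v in P])
    f=least_squares(lambda q:np.hypot(*(X-q[:2]).T)-q[2],[*X.mean(0),.044]);print(nm,"rim",W(f.x,4),W(f.fun,4))
for a,b in [((72,361),(718,88)),((285,273),(248,48))]:
    print("handle",*[W(t,4) for t in tri(ray(S,*s(*a)),ray(D,*d(*b)))], W(onz(S,*s(*a),.078),4),W(onz(D,*d(*b),.078),4))
print("caps",[W(onz(S,*s(*a),.01),4) for a in [(414,312),(441,339)]],[W(onz(D,*d(*b),.01),4) for b in[(432,103),(425,124)]])
b=[(242.6,246.4),(309.6,284.4),(351.4,237.4),(288.4,206)]
B=np.array([onz(D,*p,.165) for p in b]);print(W(B,4),W(B.mean(0),4))
b=[(294.7,145.5),(239.2,152.5),(247.2,171.7),(308.3,164.2)]
C=np.array([onz(S,*p,.165) for p in b]);print(W(C,4),W(C.mean(0),4))
M=(B+C)/2
e=(M[1]-M[0]+M[2]-M[3])[:2];print("hinge yaw from +-x",np.degrees(np.arctan2(*-e[::-1])))
for q in (B,C,M):
    print([W(np.linalg.norm(q[i]-q[i-3]),4) for i in range(4)],[W(np.degrees(np.arctan2(*(q[i]-q[i-3])[1::-1])),1) for i in range(4)])
```

```text
scene rim [ 0.5537 -0.333   0.0421] [-0.0001 -0.0005  0.0008 -0.0005 -0.0003  0.0001  0.0004]
side rim [ 0.5488 -0.3299  0.0404] [ 0.0007 -0.0018  0.0008 -0.0021  0.0019  0.0006]
handle [ 0.388  -0.3443  0.0768] [0.0006 0.0006] [ 0.3883 -0.3455  0.078 ] [ 0.3874 -0.3426  0.078 ]
handle [ 0.584  -0.2674  0.0421] [0.0782 0.0782] [ 0.482  -0.3386  0.078 ] [ 0.6534 -0.2629  0.078 ]
caps [array([ 0.5534, -0.3206,  0.01  ]), array([ 0.5556, -0.3415,  0.01  ])] [array([ 0.5551, -0.3416,  0.01  ]), array([ 0.5527, -0.3195,  0.01  ])]
[[ 0.6908  0.0929  0.165 ]
 [ 0.5523  0.1169  0.165 ]
 [ 0.5306 -0.004   0.165 ]
 [ 0.6695 -0.0309  0.165 ]] [0.6108 0.0437 0.165 ]
[[ 0.6947  0.0857  0.165 ]
 [ 0.5534  0.1071  0.165 ]
 [ 0.5314 -0.0123  0.165 ]
 [ 0.6694 -0.0391  0.165 ]] [0.6122 0.0353 0.165 ]
hinge yaw from +-x -10.093835986835874
[np.float64(0.1406), np.float64(0.1228), np.float64(0.1415), np.float64(0.1256)] [np.float64(-9.8), np.float64(79.8), np.float64(169.0), np.float64(-99.8)]
[np.float64(0.1429), np.float64(0.1214), np.float64(0.1406), np.float64(0.1274)] [np.float64(-8.6), np.float64(79.5), np.float64(169.0), np.float64(-101.5)]
[np.float64(0.1418), np.float64(0.1221), np.float64(0.141), np.float64(0.1265)] [np.float64(-9.2), np.float64(79.7), np.float64(169.0), np.float64(-100.6)]
```

Run:
```python
from h import *
import rig; print([x for x in dir(rig) if x[0]!='_'])
S=camera("scene");D=camera("side");W=np.round
b=[(242.6,246.4),(309.6,284.4),(351.4,237.4),(288.4,206)]
c=[(294.7,145.5),(239.2,152.5),(247.2,171.7),(308.3,164.2)]
P=[]
for i in range(4):
    p,e=tri(ray(D,*b[i]),ray(S,*c[i]));P.append(p);print(W(p,4),W(e,4))
P=np.array(P);print(P.mean(0))
# flap corners: side c4, scene c3
b=[(135,212),(388,355),(541,198),(295,75)];c=[(360,45),(100,80),(135,163),(418,128)]
P=[]
for i in range(4):
    p,e=tri(ray(D,b[i][0]/5+230,b[i][1]/5+200),ray(S,c[i][0]/6+230,c[i][1]/6+140));P.append(p);print(W(p,4),W(e,4))
P=np.array(P);print(P.mean(0))
# bottom
print([W(onz(S,x/6+230,y/6+140,0),4) for x,y in[(135,555),(470,505)]])
o=get_obs();print(o['clock'])
```

```text
['IKError', 'camera', 'get_obs', 'sign_off']
[0.6949 0.0897 0.1622] [0.002 0.002]
[0.5546 0.1142 0.1617] [0.0011 0.0011]
[ 0.5323 -0.0069  0.1622] [0.0008 0.0008]
[ 0.6716 -0.0339  0.1622] [0.0005 0.0005]
[0.61335865 0.04079636 0.16211108]
[0.6748 0.0744 0.1658] [0.0016 0.0016]
[0.5676 0.0938 0.1644] [0.0005 0.0005]
[0.5508 0.0087 0.1634] [0.0008 0.0008]
[ 0.6593 -0.012   0.1631] [0.0015 0.0015]
[0.61312524 0.04121709 0.16417498]
[array([ 0.5343, -0.0033,  0.    ]), array([ 0.6711, -0.0329,  0.    ])]
0.35
```

```bash
cat >> h.py <<'E'
from scipy.spatial.transform import Rotation as R
def rel(p,pt,q=None):
    o=get_obs();r=R.from_quat(o['tool_rot'] if q is None else q);return r.inv().apply(np.array(pt)-p)*100
E
python3 - <<'E'
from h import *
o=get_obs();r=R.from_quat(o['tool_rot']);print(np.round(r.as_matrix(),3))
print(np.degrees(np.arctan2(r.as_matrix()[1,0],r.as_matrix()[0,0])))
r2=r*R.from_euler('z',14.4,degrees=True)
print(r2.as_matrix()[:,0])
print(r2.inv().apply(np.array([.419,-.342,.209])-o['ee_pos'])*100, r2.inv().apply(np.array([.419,-.342,.059])-o['ee_pos'])*100)
S=camera("scene")
s=lambda x,y:(x/4+220,y/4+230)
print([onz(S,*s(*p),.078) for p in [(385,135),(550,68)]])
E
```

```text
[[ 0.951  0.309 -0.   ]
 [ 0.309 -0.951  0.   ]
 [ 0.    -0.    -1.   ]]
17.980542279888017
[ 9.98047993e-01  6.24515955e-02 -4.36526813e-05]
[ 26.00743729 -16.51567274   0.04513624] [ 26.00809208 -16.51130049  15.04513559]
[array([ 0.56226343, -0.27612604,  0.078     ]), array([ 0.658586  , -0.26714462,  0.078     ])]
```

{"op": "servo_tool", "data": {
  "steps": [0,0,0,0,0,7.15,0,0,0,0,0,7.15,2.6,-1.65,0,0,0,0,2.6,-1.65,0,0,0,0,2.6,-1.65,0,0,0,0,2.6,-1.65,0,0,0,0,2.6,-1.65,0,0,0,0,2.6,-1.65,0,0,0,0,2.6,-1.65,0,0,0,0,2.6,-1.65,0,0,0,0,2.6,-1.65,0,0,0,0,2.6,-1.65,0,0,0,0,0,0,2,0,0,0,0,0,2,0,0,0,0,0,1,0,0,0,0,0,0,0,0,0],
  "claw": 0.7
}}

```text
clock: 1.73
ee_pos: [0.4181, -0.3408, 0.1574]
tool_rot: [0.999, 0.032, -0.001, -0.002]
ft_force: [-0.2, 0.1, 0.5]
grip_width: 0.702
```

Run:
```python
from h import *
o=get_obs();print(o['joints'],o['ee_pos'],o['tool_rot'])
c=camera("wrist");cv2.imwrite('pics/w1.png',c['image'][:,:,::-1])
for p in [(.388,-.3443,.087),(.482,-.3386,.087),(.419,-.342,.087)]: print(proj(c,p))
```

```text
[-9.03431451e-01  4.08054545e-01  1.41217256e+00 -1.90082495e-05
  1.32572663e+00  6.02724481e-01] [ 0.41810691 -0.34077102  0.15742154] [ 0.9994753   0.03231682 -0.00130094 -0.00174997]
[318.81868262 239.87284708]
[319.48916457 115.7336941 ]
[318.46989513 201.81882602]
```

View pics/w1.png

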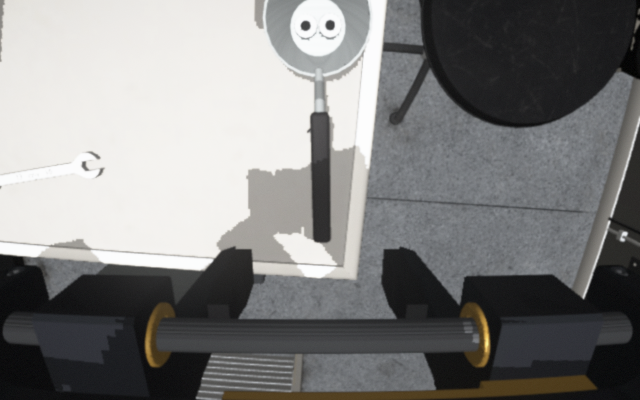

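Run:
```python
from h import *
c=camera("wrist");g=c['image'].astype(int).sum(2)
for v in (120,130,150,170,190,210,230,238):
    x=np.where(g[v,305:335]<150)[0]+305; print(v,x.min(),x.max(),np.round(onz(c,x.min(),v,.087),4)[:2],np.round(onz(c,x.max()+1,v,.087),4)[:2])
print(onz(c,320,112.5,.087),onz(c,321.5,242,.087), onz(c,317,25.5,.012),onz(c,317,22,.036))
```

```text
Traceback (most recent call last):
ValueError: zero-size array to reduction operation minimum which has no identity
```

Run:
```python
from h import *
c=camera("wrist");g=c['image'].astype(int).sum(2)
for v in (120,130,150,170,190,210,230,238):
    x=np.where(g[v,300:340]<160)[0]+300
    if len(x): print(v,x.min(),x.max(),np.round(onz(c,x.min(),v,.087),4)[:2],np.round(onz(c,x.max()+1,v,.087),4)[:2])
    else: print(v,g[v,305:335:3])
print(onz(c,320,112.5,.087),onz(c,321.5,242,.087), onz(c,317,25.5,.012))
```

```text
120 [723 394 245 254 253 248 241 231 530 724]
130 [674 252 229 252 254 247 237 226 489 713]
150 [727 636 216 238 242 236 226 195 477 637]
170 311 325 [ 0.4432 -0.3364] [ 0.4439 -0.3474]
190 311 326 [ 0.428  -0.3373] [ 0.4287 -0.3493]
210 312 326 [ 0.4122 -0.3389] [ 0.4129 -0.3504]
230 312 327 [ 0.3958 -0.3399] [ 0.3966 -0.3524]
238 313 326 [ 0.3891 -0.3411] [ 0.3898 -0.3521]
[ 0.48491869 -0.34027063  0.087     ] [ 0.38608647 -0.34799377  0.087     ] [ 0.55534959 -0.33368368  0.012     ]
```

{"op": "servo_tool", "data": {
  "steps": [0.15,0.45,1.5,0,0,-0.7,0,0,2,0,0,0,0,0,2,0,0,0,0,0,2,0,0,0,0,0,1.5,0,0,0,0,0,0.8,0,0,0,0,0,0,0,0,0,0,0,0,0,0,0]
}}

```text
clock: 2.55
ee_pos: [0.4208, -0.3467, 0.0624]
tool_rot: [0.999, 0.038, 0.0, 0.0]
ft_force: [0.9, 0.2, -0.0]
grip_width: 0.7
```

{"op": "servo_tool", "data": {
  "steps": [0,0,0,0,0,0,0,0,0,0,0,0,0,0,0,0,0,0,0,0,0,0,0,0,0,0,0,0,0,0,0,0,0,0,0,0,0,0,0,0,0,0,0,0,0,0,0,0],
  "claw": 0
}}

```text
clock: 3.22
ee_pos: [0.4204, -0.3462, 0.0615]
tool_rot: [0.999, 0.038, -0.0, -0.0]
ft_force: [0.5, -0.3, -0.7]
grip_width: 0.117
```

Run:
```python
from h import *
o=get_obs();print(o)
for n in ("scene","wrist"):
    c=camera(n);cv2.imwrite(f'pics/{n}2.png',c['image'][:,:,::-1])
```

```text
{'clock': 3.2167, 'joints': array([-9.06307236e-01,  5.24521429e-01,  1.52939424e+00, -5.58004373e-06,
        1.08774537e+00,  5.88061473e-01]), 'dq': array([-7.45739112e-04,  9.16784958e-04, -1.55247681e-03,  2.77036832e-04,
       -1.31501506e-05, -7.82880629e-04]), 'joint_efforts': array([ 2.37411383e-03, -4.63043940e+01, -1.75489283e+01,  6.39015343e-02,
       -2.89941835e-02,  1.68788788e-04]), 'ee_pos': array([ 0.42041401, -0.34616443,  0.06154665]), 'tool_rot': array([ 9.99269891e-01,  3.82058039e-02, -2.20447294e-05, -2.62573559e-05]), 'ft_force': array([ 0.50724873, -0.31643643, -0.66852894]), 'moment': array([0.05404857, 0.04561681, 0.01100079]), 'grip_width': 0.11727208183243698}
```

View pics/scene2.png

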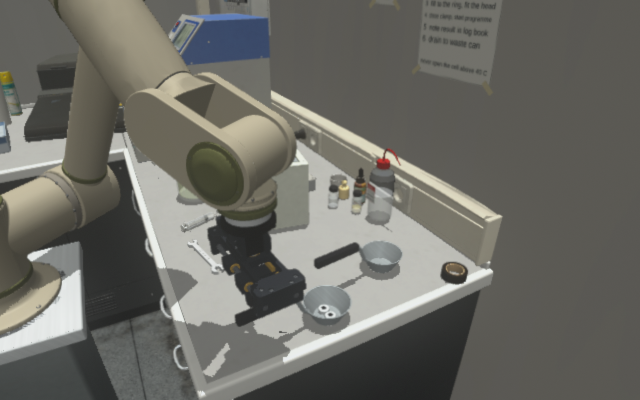

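View pics/wrist2.png

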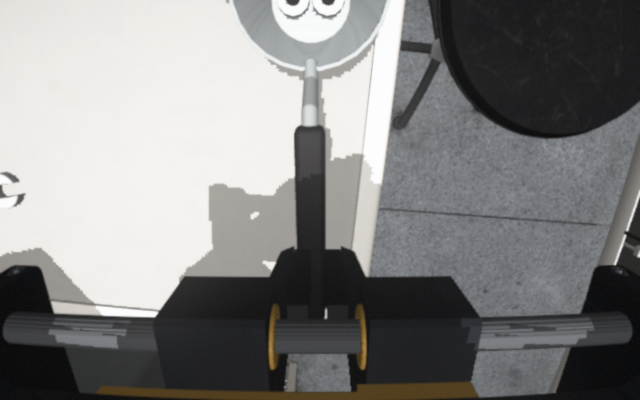

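{"op": "servo_tool", "data": {
  "steps": [0,0,0,0,0,0,0,0,0,0,0,0,0,0,-0.5,0,0,0,0,0,-1,0,0,0,0,0,-1,0,0,0,0,0,-1.5,0,0,0,0,0,-1,0,0,0,0,0,-0.5,0,0,0,0,0,0,0,0,0]
}}

```text
clock: 4.07
ee_pos: [0.4208, -0.3466, 0.1181]
tool_rot: [0.999, 0.038, 0.001, 0.001]
ft_force: [-0.5, 0.5, 0.3]
grip_width: 0.004
```

Run:
```python
from h import *
o=get_obs();print(o['ee_pos'],o['grip_width'],o['ft_force'],o['moment'])
for n in ("scene","wrist"):
    c=camera(n);cv2.imwrite(f'pics/{n}3.png',c['image'][:,:,::-1])
```

```text
[ 0.42080576 -0.34663187  0.11808657] 0.004378360941776171 [-0.48338008  0.47745862  0.3039811 ] [ 0.06646612 -0.01737667  0.04349738]
```

View pics/scene3.png

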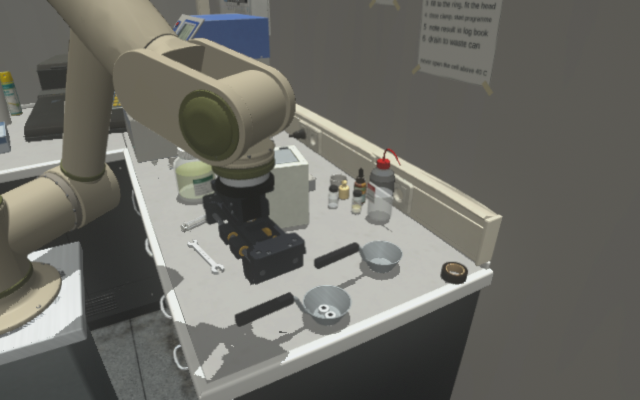

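View pics/wrist3.png

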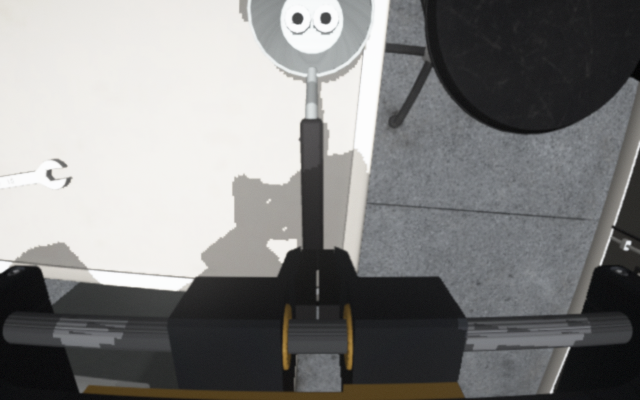

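```bash
python3 - <<'E'
from h import *
o=get_obs();c=camera("wrist");r=R.from_quat(o['tool_rot'])
for d in (0,.019,.04,.06): print(d,proj(c,o['ee_pos']+r.apply([0,0,-d])))
print("handle in cam",[proj(c,p) for p in [(.485,-.3403,.087),(.386,-.348,.087),(.4204,-.3454,.087)]])
E
python3 - <<'E'
import cv2
i=cv2.imread('pics/wrist2.png')[100:340,220:420];cv2.imwrite('pics/w2c.png',cv2.resize(cv2.convertScaleAbs(i,alpha=2,beta=20),None,fx=2.5,fy=2.5))
i=cv2.imread('pics/wrist3.png')[100:340,220:420];cv2.imwrite('pics/w3c.png',cv2.resize(cv2.convertScaleAbs(i,alpha=2,beta=20),None,fx=2.5,fy=2.5))
E
```

```text
0 [316.2733189  241.02335288]
0.019 [316.20274657 256.28522205]
0.04 [316.10590971 277.29997825]
0.06 [315.98795804 303.01472552]
handle in cam [array([314.8580012 , 118.07395074]), array([315.40328059, 270.33315706]), array([315.34244814, 222.13167543])]
```

View pics/w2c.png

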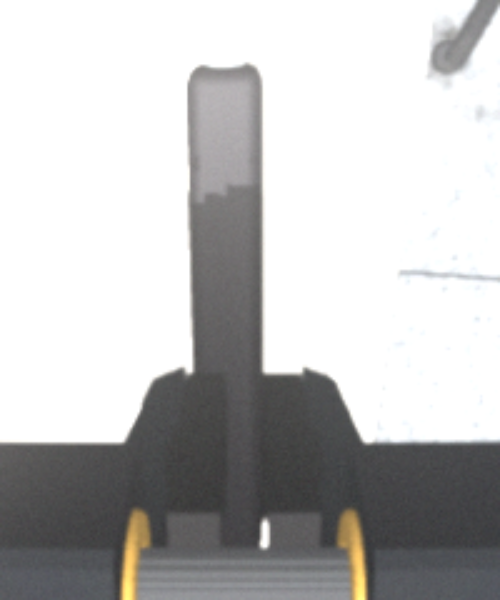

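View pics/w3c.png

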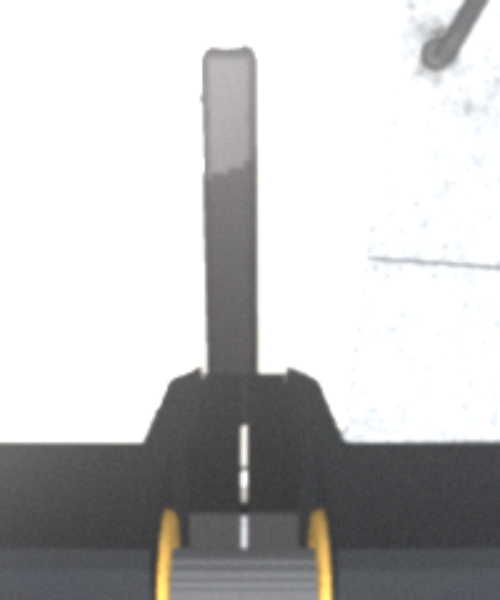

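Run:
```python
from h import *
o=get_obs();P=o['ee_pos'];print(P)
out=[]
for n in ("scene","side"):
    c=camera(n);u=proj(c,P);print(n,u, proj(c,P-[0,0,.0566]))
    i=c['image'][:,:,::-1];x,y=map(int,u);x0=max(0,x-70);y0=max(0,y-60)
    cr=cv2.resize(cv2.convertScaleAbs(i[y0:y0+110,x0:x0+140],alpha=1.8),None,fx=4,fy=4,interpolation=cv2.INTER_CUBIC)
    cv2.drawMarker(cr,(int((u[0]-x0)*4),int((u[1]-y0)*4)),(0,0,255),0,12);cv2.imwrite(f'pics/t_{n}.png',cr)
c=cv2.imread('pics/scene2.png')[200:320,190:360];cv2.imwrite('pics/s2c.png',cv2.resize(cv2.convertScaleAbs(c,alpha=1.8),None,fx=4,fy=4,interpolation=cv2.INTER_CUBIC))
```

```text
[ 0.42023057 -0.34594911  0.11609754]
scene [255.68852609 295.04255199] [258.39529987 322.1912505 ]
side [449.02146794 169.67882242] [444.30504179 188.62088854]
```

View pics/t_scene.png

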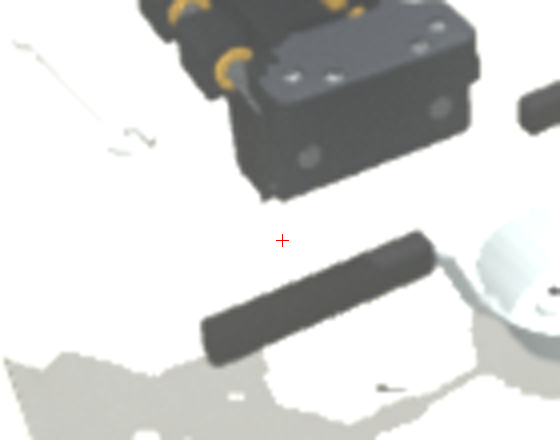

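View pics/t_side.png

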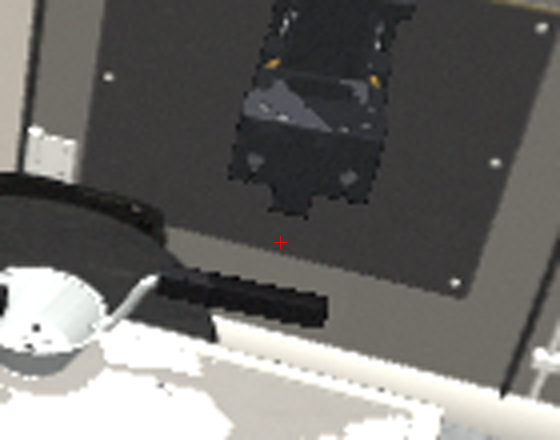

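View pics/s2c.png

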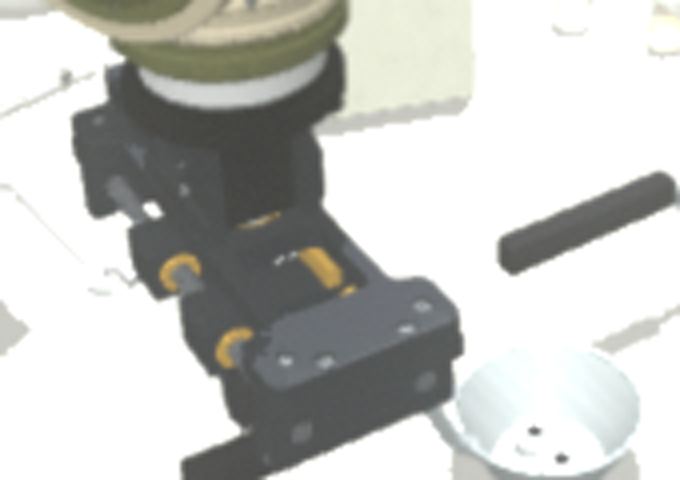

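{"op": "servo_tool", "data": {
  "steps": [0,0,0,0,0,0,0,0,0,0,0,0,0,0,0,0,0,0,0,0,0,0,0,0,0,0,0,0,0,0,0,0,0,0,0,0],
  "claw": 0.7
}}

```text
clock: 4.82
ee_pos: [0.4204, -0.3462, 0.1165]
tool_rot: [0.999, 0.038, -0.0, -0.0]
ft_force: [0.4, -0.2, -0.2]
grip_width: 0.438
```

Run:
```python
from h import *
o=get_obs();P=o['ee_pos'];print(P,o['clock'],o['grip_width'])
r=R.from_quat(o['tool_rot'])
for n,(x0,y0,w,h) in (("scene",(190,170,150,150)),("side",(380,80,150,120))):
    c=camera(n);i=c['image'][:,:,::-1]
    cr=cv2.resize(cv2.convertScaleAbs(i[y0:y0+h,x0:x0+w],alpha=2.5,beta=20),None,fx=4,fy=4,interpolation=cv2.INTER_CUBIC)
    for q in ([0,0,0],[0,.031,0],[0,-.031,0],[0,0,-.019],[0,.031,-.019],[.009,.031,0],[0,.0935,-.064],[.0375,.0935,-.064],[.0375,-.0935,-.064]):
        u=proj(c,P+r.apply(q));cv2.drawMarker(cr,(int((u[0]-x0)*4),int((u[1]-y0)*4)),(0,0,255),0,10)
    cv2.imwrite(f'pics/u_{n}.png',cr)
```

```text
[ 0.42043453 -0.34617084  0.11651713] 4.8167 0.43780281641595015
```

View pics/u_scene.png

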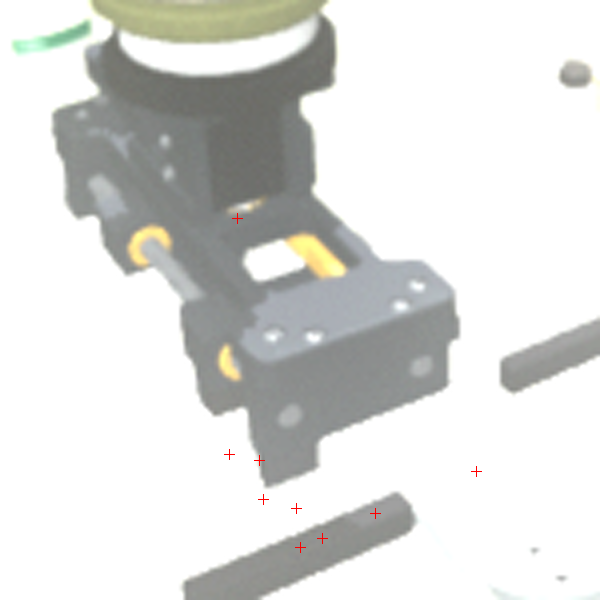

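View pics/u_side.png

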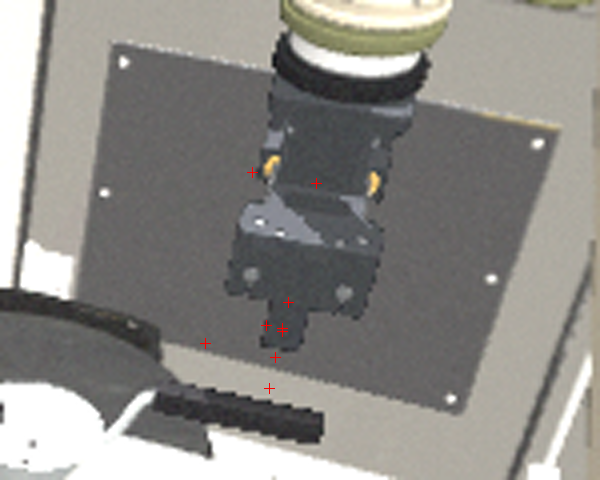

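Run:
```python
from h import *
o=get_obs();P=o['ee_pos'];print(P,o['clock'],o['grip_width'])
r=R.from_quat(o['tool_rot']);g=o['grip_width']*.044
# finger back-bottom edges, candidates
for n in ("scene","side","wrist"):
    c=camera(n);i=c['image'][:,:,::-1].copy()
    x0,y0,w,h={"scene":(240,260,60,60),"side":(430,140,40,40),"wrist":(250,210,140,90)}[n];k={"scene":9,"side":14,"wrist":5}[n]
    cr=cv2.resize(cv2.convertScaleAbs(i[y0:y0+h,x0:x0+w],alpha=2.5,beta=20),None,fx=k,fy=k,interpolation=cv2.INTER_CUBIC)
    for d,col in ((0,(0,0,255)),(.01,(0,200,0)),(.02,(255,0,0)),(.03,(0,160,255))):
      for sx in(-1,1):
       for s in (-1,1):
        for b in (0,.0175):
         u=proj(c,P+r.apply([.009*sx,s*(g+b),-d]));cv2.circle(cr,(int((u[0]-x0)*k),int((u[1]-y0)*k)),3,col,-1)
    cv2.imwrite(f'pics/v_{n}.png',cr)
```

```text
[ 0.42042826 -0.34619152  0.11656437] 4.9167 0.5244361508878471
```

View pics/v_scene.png

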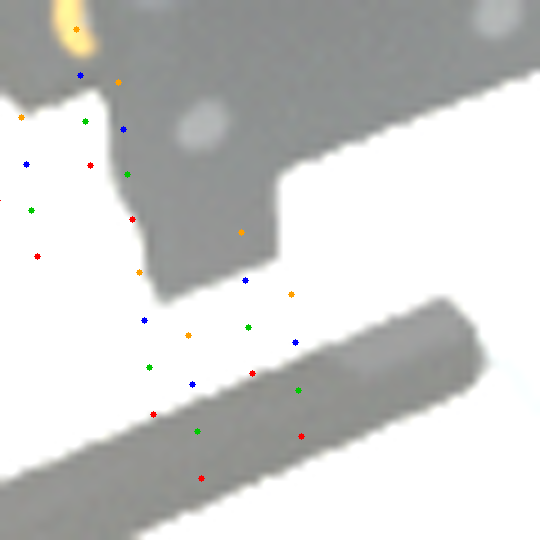

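View pics/v_side.png

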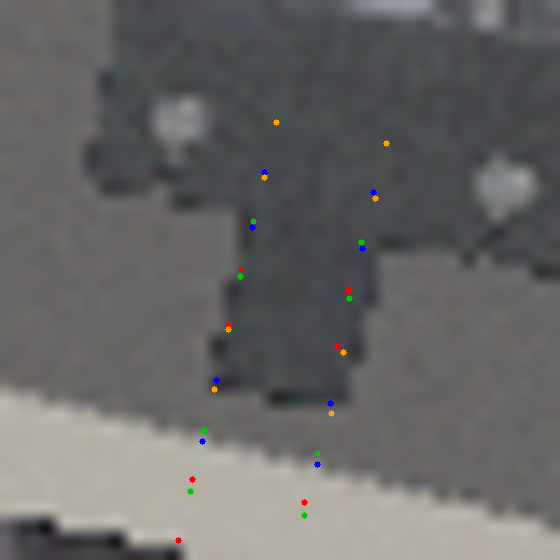

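View pics/v_wrist.png

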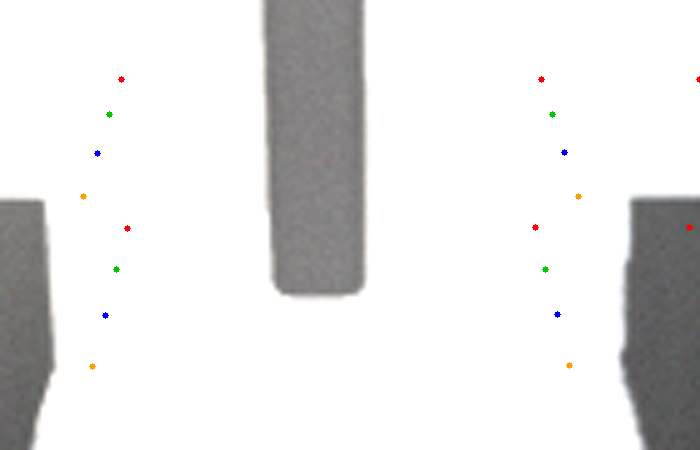

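The fingers closed on air. All three views put the real fingertips about 30 mm above the reported TCP, so the reported TCP is biased along the tool. I'll open, go about 30 mm deeper and grip again.

{"op": "servo_tool", "data": {
  "steps": [0,0,0,0,0,0,0,0,1.5,0,0,0,0,0,2,0,0,0,0,0,2,0,0,0,0,0,2,0,0,0,0,0,1.3,0,0,0,0,0,0,0,0,0,0,0,0,0,0,0],
  "claw": 0.7
}}

```text
clock: 5.73
ee_pos: [0.4204, -0.3461, 0.0285]
tool_rot: [0.999, 0.038, -0.0, -0.0]
ft_force: [-0.5, -0.7, 0.2]
grip_width: 0.702
```

Run:
```python
from h import *
o=get_obs();print(o['ee_pos'],o['grip_width'],o['ft_force'])
c=camera("wrist");cv2.imwrite('pics/w4.png',cv2.convertScaleAbs(c['image'][:,:,::-1],alpha=1.6,beta=10))
c=camera("scene");cv2.imwrite('pics/s4.png',cv2.resize(cv2.convertScaleAbs(c['image'][200:340,200:380,::-1],alpha=2,beta=10),None,fx=4,fy=4))
```

```text
[ 0.42038396 -0.34612141  0.02847801] 0.7021952872565054 [-0.47610634 -0.73699268  0.20699755]
```

View pics/w4.png

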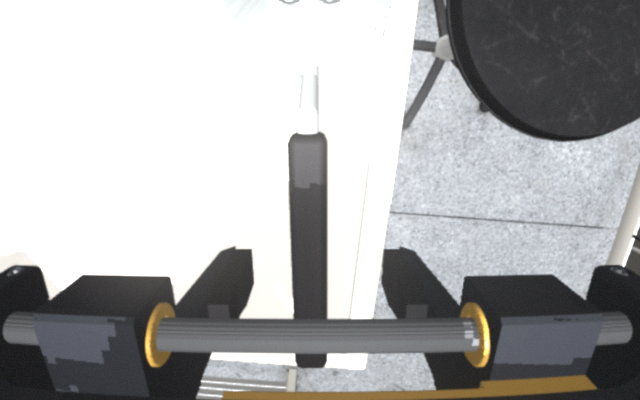

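View pics/s4.png

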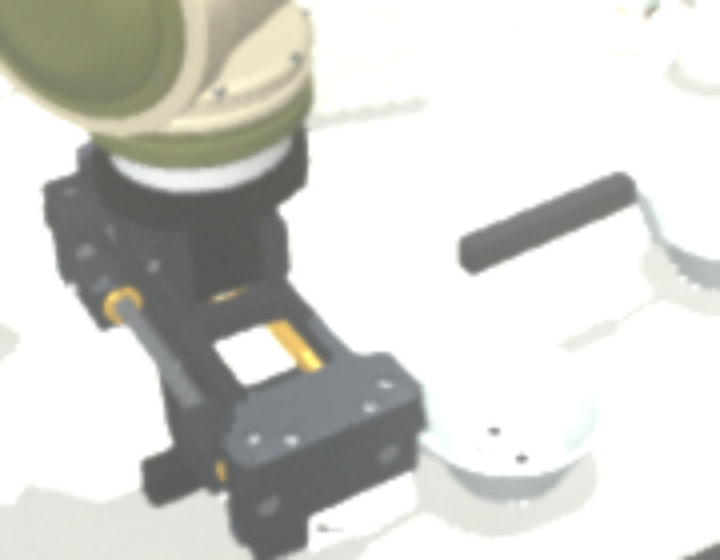

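{"op": "servo_tool", "data": {
  "steps": [0,-0.2,0,0,0,0,0,0,0,0,0,0],
  "claw": 0.7
}}

```text
clock: 6.0
ee_pos: [0.4205, -0.3442, 0.0294]
tool_rot: [0.999, 0.038, 0.0, 0.001]
ft_force: [-0.5, 0.5, -0.3]
grip_width: 0.704
```

{"op": "servo_tool", "data": {
  "steps": [0,0,0,0,0,0,0,0,0,0,0,0,0,0,0,0,0,0,0,0,0,0,0,0,0,0,0,0,0,0,0,0,0,0,0,0,0,0,0,0,0,0,0,0,0,0,0,0,0,0,0,0,0,0,0,0,0,0,0,0,0,0,0,0,0,0],
  "claw": 0
}}

```text
clock: 6.92
ee_pos: [0.4203, -0.3442, 0.0285]
tool_rot: [0.999, 0.038, -0.0, -0.0]
ft_force: [0.1, -0.0, -0.1]
grip_width: 0.151
```

{"op": "servo_tool", "data": {
  "steps": [0,0,-0.4,0,0,0,0,0,-0.8,0,0,0,0,0,-1,0,0,0,0,0,-1,0,0,0,0,0,-1,0,0,0,0,0,-0.8,0,0,0,0,0,0,0,0,0]
}}

```text
clock: 7.5
ee_pos: [0.4209, -0.3449, 0.0807]
tool_rot: [0.999, 0.038, 0.001, 0.001]
ft_force: [-0.5, 0.2, -1.0]
grip_width: 0.153
```

Run:
```python
from h import *
o=get_obs();print(o['ee_pos'],o['grip_width'],o['ft_force'],o['moment'],o['joints'])
c=camera("wrist");cv2.imwrite('pics/w5.png',c['image'][:,:,::-1])
r=R.from_quat(o['tool_rot']);print("cam in tool",r.inv().apply(c['extrinsics'][:3,3]-o['ee_pos']))
c=camera("scene");cv2.imwrite('pics/s5.png',cv2.resize(cv2.convertScaleAbs(c['image'][200:340,200:380,::-1],alpha=1.5,beta=0),None,fx=4,fy=4))
```

```text
[ 0.42086914 -0.34487415  0.08070923] 0.15298346617572692 [-0.47567896  0.15640222 -0.95999298] [ 0.01590688  0.16808973 -0.05911331] [-9.04135313e-01  4.97500997e-01  1.51147320e+00 -4.20209799e-06
  1.12901332e+00  5.90117562e-01]
cam in tool [ 0.07732274  0.0004471  -0.1754668 ]
```

View pics/w5.png

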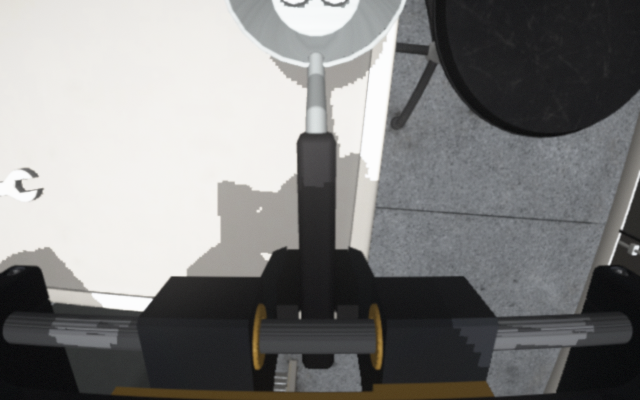

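View pics/s5.png

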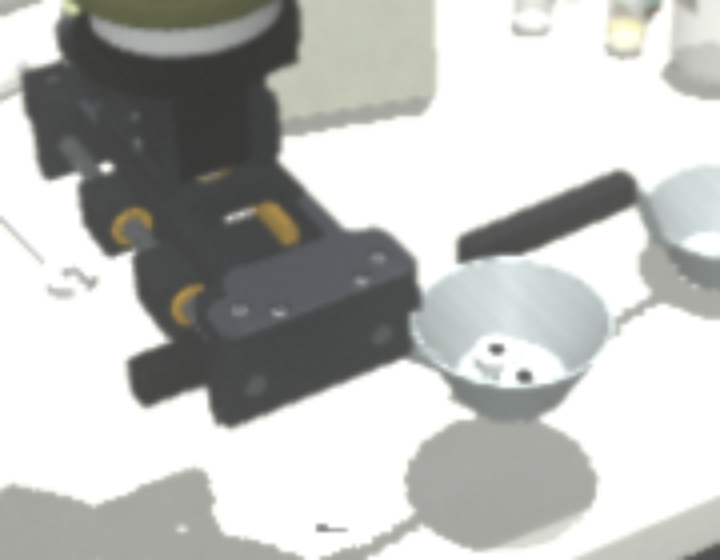

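```bash
cat >> h.py <<'E'
O=np.array([.6212,.0846,.165]);PSI=-10.3
CT=np.array([.135,0,.0285])
def tool_pose(phi,ry,rz,x=0,psi=PSI):
    "low rim at flap y=ry, z=rz (m)"
    f=np.radians(phi);s,c=np.sin(f),np.cos(f)
    oy=ry+.036*s+.044*c; oz=rz-.036*c+.044*s
    Rc=R.from_euler('z',psi,degrees=True)*R.from_euler('x',phi,degrees=True)
    Rt=Rc*R.from_euler('x',180,degrees=True)
    p=O+R.from_euler('z',psi,degrees=True).apply([x,oy,oz])
    return p-Rt.apply(CT),Rt,p
E
python3 - <<'E'
from h import *
for a in [(0,-.05,.06),(40,-.05,.04),(66,-.05,.02),(66,-.05,-.012),(80,-.047,-.018),(90,-.045,-.02),(100,-.045,-.02)]:
    p,r,c=tool_pose(*a);print(a,np.round(p,4),np.round(c,4),np.round(r.as_matrix()[:,2],2))
E
```

```text
(0, -0.05, 0.06) [0.4873 0.1028 0.2175] [0.6201 0.0787 0.189 ] [-0. -0. -1.]
(40, -0.05, 0.04) [0.4863 0.0975 0.2275] [0.6224 0.0913 0.2057] [ 0.11  0.63 -0.77]
(66, -0.05, 0.02) [0.4839 0.0839 0.2221] [0.6213 0.0854 0.2106] [ 0.16  0.9  -0.41]
(66, -0.05, -0.012) [0.4839 0.0839 0.1901] [0.6213 0.0854 0.1786] [ 0.16  0.9  -0.41]
(80, -0.047, -0.018) [0.4827 0.0773 0.189 ] [0.6205 0.0808 0.1841] [ 0.18  0.97 -0.17]
(90, -0.045, -0.02) [0.4817 0.0718 0.189 ] [0.6196 0.0757 0.189 ] [ 0.18  0.98 -0.  ]
(100, -0.045, -0.02) [0.4803 0.0642 0.1896] [0.6181 0.0677 0.1946] [0.18 0.97 0.17]
```

{"op": "servo_tool", "data": {
  "steps": [0,0,-2,0,0,0,0,0,-3,0,0,0,0,0,-3,0,0,0,0,0,-3,0,0,2,0,0,-2,0,0,4,0,0,0,3,0,4,0,0,0,5,0,4.7,0,0,0,5,0,0,0,0,0,5,0,0,0,0,0,2,0,0,0,0,0,0,0,0]
}}

```text
clock: 8.52
ee_pos: [0.4196, -0.3452, 0.2069]
tool_rot: [0.98, -0.09, 0.01, -0.175]
ft_force: [-0.1, 0.8, -1.3]
grip_width: 0.153
```

Run:
```python
from h import *
o=get_obs();print(o['joints'],o['ee_pos'],o['grip_width'],R.from_quat(o['tool_rot']).as_matrix().round(3))
c=camera("wrist");r=R.from_quat(o['tool_rot']);print("cam in tool",r.inv().apply(c['extrinsics'][:3,3]-o['ee_pos']))
```

```text
[-1.02458737  0.48011708  1.19046244  0.22622946  1.74142227  0.73825867] [ 0.41961701 -0.34522932  0.20689468] 0.15291676789023678 [[ 0.983 -0.174  0.051]
 [-0.181 -0.923  0.341]
 [-0.012 -0.345 -0.939]]
cam in tool [ 0.077445    0.00033093 -0.1755977 ]
```

{"op": "servo_tool", "data": {
  "steps": [0,-0.9,-2.4,0,0,0,0,-0.9,-2.4,0,0,0,0,0,0,4,0,0,0,0,0,6,0,0,0,0,0,7,0,0,0,0,0,7,0,0,0,0,0,7,0,0,0,0,0,6,0,0,0,0,0,3,0,0,0,0,0,0,0,0,0,0,0,0,0,0]
}}

```text
clock: 9.48
ee_pos: [0.4211, -0.3435, 0.2594]
tool_rot: [0.863, -0.08, 0.04, -0.497]
ft_force: [0.3, -0.1, -0.3]
grip_width: 0.151
```

```bash
cat >> h.py <<'E'
def stat():
    o=get_obs();r=R.from_quat(o['tool_rot']);m=r.as_matrix()
    rc=r*R.from_euler('x',180,degrees=True)
    p=o['ee_pos']+r.apply(CT);f=R.from_euler('z',-PSI,degrees=True)
    print('t',round(o['clock'],2),'q',o['joints'].round(3),'ee',o['ee_pos'].round(4),'g',round(o['grip_width'],3),'F',o['ft_force'].round(2),'M',o['moment'].round(2))
    print('cup in F mm',(f.apply(p-O)*1e3).round(1),'euler(zyx->ypr)',(f*rc).as_euler('ZYX',degrees=True).round(2), 'lowrim', (f.apply(p+rc.apply([0,-.044,.036])-O)*1e3).round(1))
    return o,r
def to(*a,**k):
    o,r=stat();p,rt,c=tool_pose(*a,**k)
    print('shift cm (cur axes)',(r.inv().apply(p-o['ee_pos'])*100).round(2),'rotvec',np.degrees((r.inv()*rt).as_rotvec()).round(2))
E
python3 - <<'E'
from h import *
to(62,-.05,.05)
E
```

```text
t 9.48 q [-1.163  0.702  0.978  0.688  2.296  0.83 ] ee [ 0.4211 -0.3435  0.2594] g 0.151 F [ 0.33 -0.11 -0.3 ] M [-0.43  0.21  0.02]
cup in F mm [  14.5 -432.3   78.6] euler(zyx->ypr) [1.000e-02 6.100e-01 5.986e+01] lowrim [  14.3 -485.5   58.6]
shift cm (cur axes) [ -1.45 -21.01  38.01] rotvec [ 2.14  0.3  -0.53]
```

{"op": "servo_tool", "data": {
  "steps": [-0.1,-0.7,1.27,0,0,0,-0.1,-1.4,2.53,0,0,0,-0.1,-1.4,2.53,0,0,0,-0.1,-1.4,2.53,0,0,0,-0.1,-1.4,2.53,0,0,0,-0.1,-1.4,2.53,0,0,0,-0.1,-1.4,2.53,0,0,0,-0.1,-1.4,2.53,0,0,0,-0.1,-0.7,1.27,0,0,0,0,0,0,0,0,0]
}}

```text
clock: 10.32
ee_pos: [0.453, -0.1115, 0.2566]
tool_rot: [0.863, -0.078, 0.04, -0.497]
ft_force: [0.0, 0.2, -0.2]
grip_width: 0.151
```

Run:
```python
from h import *
to(62,-.05,.05)
c=camera("scene");cv2.imwrite('pics/s6.png',c['image'][:,:,::-1])
c=camera("side");cv2.imwrite('pics/d6.png',c['image'][:,:,::-1])
```

```text
t 10.32 q [-0.923  0.449  1.472  0.752  1.963  0.846] ee [ 0.453  -0.1115  0.2566] g 0.151 F [ 0.04  0.16 -0.21] M [-0.44  0.19 -0.02]
cup in F mm [   4.4 -197.9   76.2] euler(zyx->ypr) [ 0.22  0.46 59.81] lowrim [   4.4 -251.1   56.2]
shift cm (cur axes) [-0.38 -9.53 17.63] rotvec [ 2.2   0.42 -0.29]
```

View pics/s6.png

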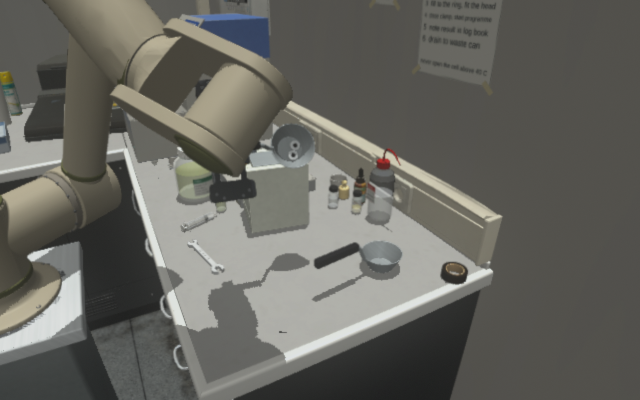

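View pics/d6.png

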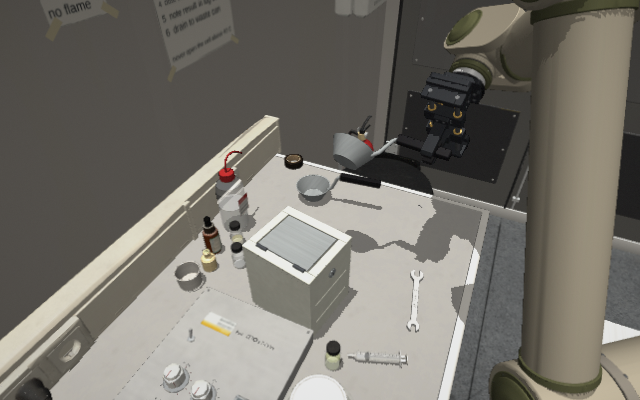

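Run:
```python
from h import *
o=get_obs();r=R.from_quat(o['tool_rot']);rc=r*R.from_euler('x',180,degrees=True);p=o['ee_pos']+r.apply(CT)
for n,(x0,y0,w,h) in (("scene",(225,100,110,100)),("side",(320,120,110,60))):
    c=camera(n);k=6
    cr=cv2.resize(cv2.convertScaleAbs(c['image'][y0:y0+h,x0:x0+w,::-1],alpha=1.5),None,fx=k,fy=k,interpolation=cv2.INTER_CUBIC)
    for t in np.arange(0,360,45):
        for rr,z in ((.044,.036),(.0255,0)):
            u=proj(c,p+rc.apply([rr*np.cos(np.radians(t)),rr*np.sin(np.radians(t)),z]));cv2.circle(cr,(int((u[0]-x0)*k),int((u[1]-y0)*k)),3,(0,0,255),-1)
    cv2.imwrite(f'pics/x_{n}.png',cr)
```

```text
(no output)
```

View pics/x_scene.png

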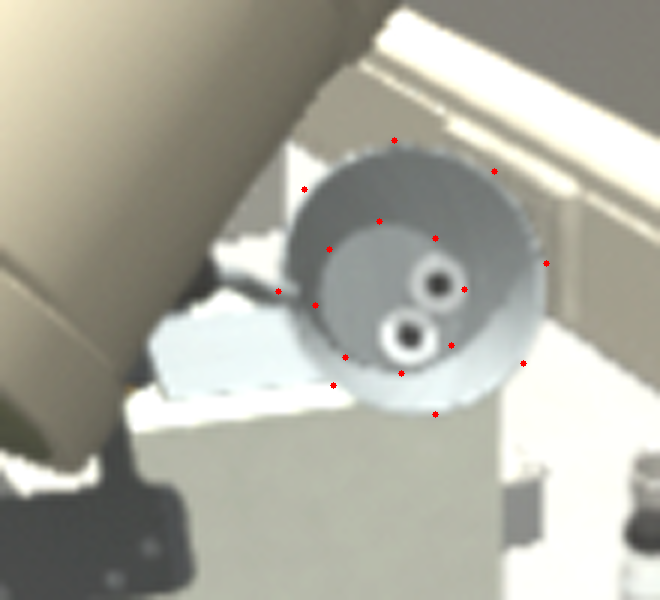

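View pics/x_side.png

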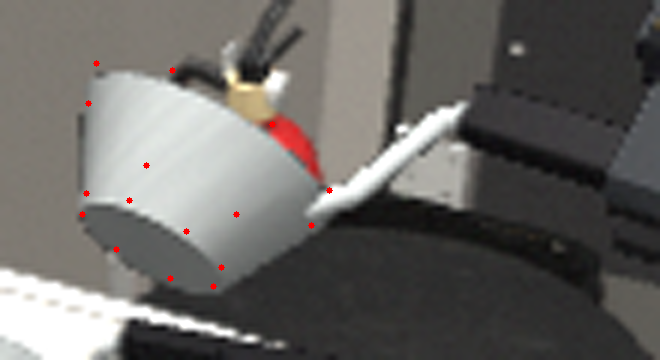

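{"op": "servo_tool", "data": {
  "steps": [0,-0.7,1.3,0,0,0,-0.05,-1.4,2.6,0,0,0,-0.05,-1.4,2.6,0,0,0,-0.05,-1.4,2.6,0,0,0,-0.05,-1.4,2.6,0,0,0,-0.05,-1.4,2.6,0,0,0,-0.05,-1.2,2.2,0,0,0,-0.05,-0.6,1.1,0,0,0,0,0,0,0,0,0,0,0,0,0,0,0]
}}

```text
clock: 11.35
ee_pos: [0.4856, 0.0826, 0.2497]
tool_rot: [0.863, -0.08, 0.041, -0.498]
ft_force: [0.8, 0.0, -0.5]
grip_width: 0.154
```

Run:
```python
from h import *
to(66,-.05,.01)
c=camera("scene");cv2.imwrite('pics/s7.png',c['image'][:,:,::-1])
c=camera("side");cv2.imwrite('pics/d7.png',c['image'][:,:,::-1])
```

```text
t 11.35 q [-0.59   0.35   1.67   0.92   1.669  0.986] ee [0.4856 0.0826 0.2497] g 0.154 F [ 0.77  0.05 -0.49] M [-0.45  0.17  0.01]
cup in F mm [ 1.8 -1.5 69.2] euler(zyx->ypr) [4.000e-02 5.400e-01 5.995e+01] lowrim [  1.6 -54.7  49.1]
shift cm (cur axes) [-0.16  3.2   1.97] rotvec [ 6.05  0.28 -0.46]
```

View pics/s7.png

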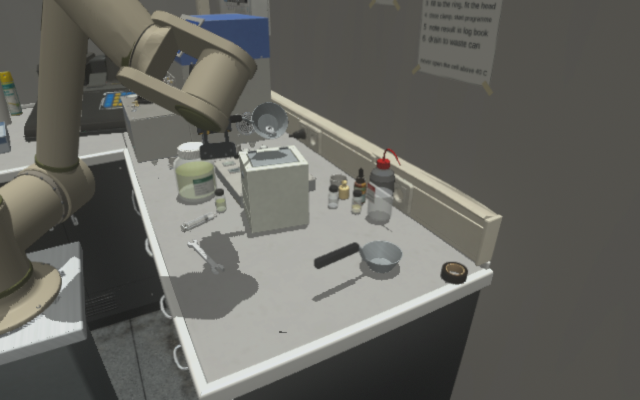

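View pics/d7.png

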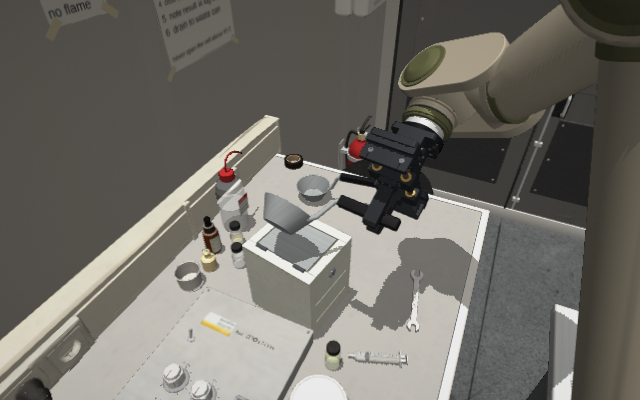

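{"op": "servo_tool", "data": {
  "steps": [-0.1,1,0.6,0,0,0,0,1.2,0.7,0,0,0,0,0.8,0.5,0,0,0,0,0,0,3,0,0,0,0,0,3,0,0,0,0,0,0,0,0]
}}

```text
clock: 11.95
ee_pos: [0.4845, 0.0824, 0.2137]
tool_rot: [0.834, -0.08, 0.044, -0.544]
ft_force: [0.1, 0.1, -1.3]
grip_width: 0.154
```

Run:
```python
from h import *
to(66,-.055,-.014)
```

```text
t 11.95 q [-0.619  0.445  1.748  0.978  1.653  0.842] ee [0.4845 0.0824 0.2137] g 0.154 F [ 0.07  0.11 -1.3 ] M [-0.51  0.21 -0.03]
cup in F mm [ 0.8 -0.8 35.5] euler(zyx->ypr) [-0.13  0.72 66.14] lowrim [  0.4 -51.6   9.8]
shift cm (cur axes) [-0.06  2.49  0.7 ] rotvec [-0.14  0.18 -0.71]
```

Run:
```python
from h import *
to(70,-.06,.003)
to(70,-.06,-.011)
```

```text
t 11.95 q [-0.619  0.445  1.748  0.978  1.653  0.842] ee [0.4845 0.0824 0.2137] g 0.154 F [ 0.07  0.11 -1.3 ] M [-0.51  0.21 -0.03]
cup in F mm [ 0.8 -0.8 35.5] euler(zyx->ypr) [-0.13  0.72 66.14] lowrim [  0.4 -51.6   9.8]
shift cm (cur axes) [-0.08  1.09 -0.75] rotvec [ 3.86  0.15 -0.71]
t 11.95 q [-0.619  0.445  1.748  0.978  1.653  0.842] ee [0.4845 0.0824 0.2137] g 0.154 F [ 0.07  0.11 -1.3 ] M [-0.51  0.21 -0.03]
cup in F mm [ 0.8 -0.8 35.5] euler(zyx->ypr) [-0.13  0.72 66.14] lowrim [  0.4 -51.6   9.8]
shift cm (cur axes) [-0.06  2.37 -0.19] rotvec [ 3.86  0.15 -0.71]
```

{"op": "servo_tool", "data": {
  "steps": [-0.05,1.1,-0.75,0,0,0,0,0,0,3.9,0,-0.7,0,0.43,0.16,0,0,0,0,0.43,0.16,0,0,0,0,0.43,0.16,0,0,0,0,0,0,0,0,0,0,0,0,0,0,0,0,0,0,0,0,0]
}}

```text
clock: 12.62
ee_pos: [0.4818, 0.0728, 0.1943]
tool_rot: [0.817, -0.071, 0.051, -0.57]
ft_force: [0.6, -0.2, -0.1]
grip_width: 0.154
```

Run:
```python
from h import *
to(70,-.06,-.011)
o,(S,D)=None,(camera("scene"),camera("side"))
k=4
a=cv2.resize(S['image'][85:185,210:340,::-1],None,fx=5,fy=5);cv2.imwrite('pics/s8.png',a)
a=cv2.resize(D['image'][180:300,230:380,::-1],None,fx=5,fy=5);cv2.imwrite('pics/d8.png',a)
```

```text
t 12.62 q [-0.653  0.51   1.778  0.994  1.669  0.735] ee [0.4818 0.0728 0.1943] g 0.154 F [ 0.61 -0.22 -0.1 ] M [-0.32 -0.01 -0.07]
cup in F mm [-0.1 -9.1 19.8] euler(zyx->ypr) [ 0.29 -0.14 69.83] lowrim [  0.2 -58.1  -9.1]
shift cm (cur axes) [-0.    0.19 -0.07] rotvec [0.17 0.22 0.23]
```

View pics/s8.png

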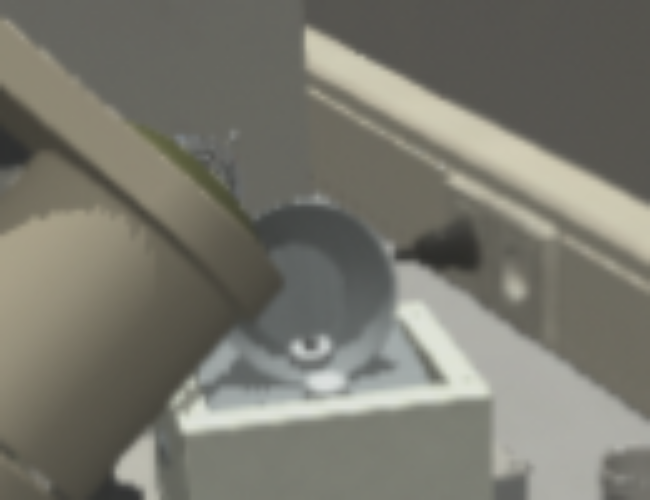

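View pics/d8.png

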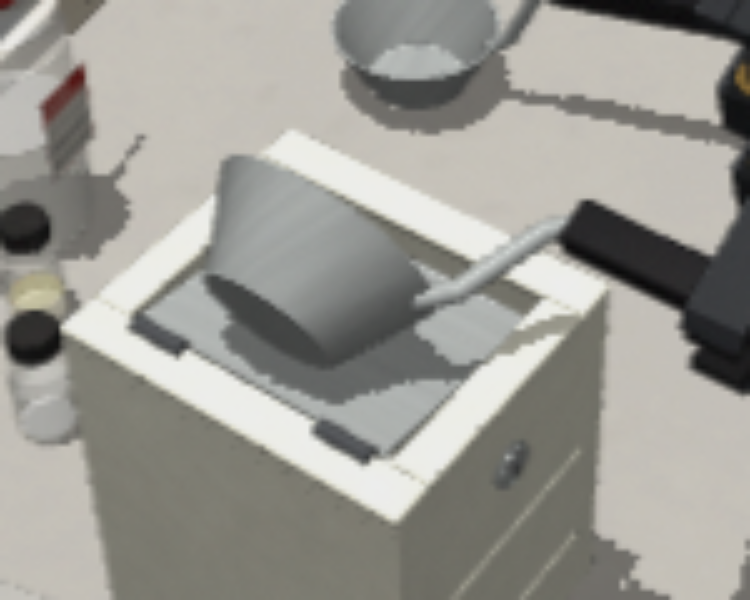

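Run:
```python
from h import *
o,r=stat();rc=r*R.from_euler('x',180,degrees=True);p=o['ee_pos']+r.apply(CT)
S=camera("scene");z=lambda u:((u-np.array([210,85]))*5).round(0)
for d in ([0,-.044,.036],[0,-.0255,0],[0,-.04,.03]): print(d,z(proj(S,p+rc.apply(d))))
a=cv2.resize(S['image'][85:185,210:340,::-1],None,fx=6,fy=6,interpolation=cv2.INTER_CUBIC);cv2.imwrite('pics/s9.png',cv2.convertScaleAbs(a,alpha=1.5))
f=R.from_euler('z',PSI,degrees=True)
for ang in (0,8,12,16,20,25):
    t=np.radians(ang);print(ang,[z(proj(S,O+f.apply([x,-.086*np.cos(t),-.086*np.sin(t)])))*1.2 for x in(-.053,.053)])
```

```text
t 12.72 q [-0.653  0.51   1.778  0.994  1.669  0.735] ee [0.4818 0.0727 0.1943] g 0.154 F [ 0.28 -0.85 -0.21] M [-0.29  0.03 -0.06]
cup in F mm [-0.1 -9.2 19.8] euler(zyx->ypr) [ 0.28 -0.14 69.83] lowrim [  0.2 -58.1  -9.1]
[0, -0.044, 0.036] [318. 388.]
[0, -0.0255, 0] [299. 349.]
[0, -0.04, 0.03] [315. 379.]
0 [array([259.2, 488.4]), array([529.2, 454.8])]
8 [array([261.6, 516. ]), array([529.2, 482.4])]
12 [array([261.6, 529.2]), array([528. , 494.4])]
16 [array([262.8, 541.2]), array([528. , 506.4])]
20 [array([262.8, 553.2]), array([526.8, 518.4])]
25 [array([262.8, 566.4]), array([525.6, 531.6])]
```

View pics/s9.png

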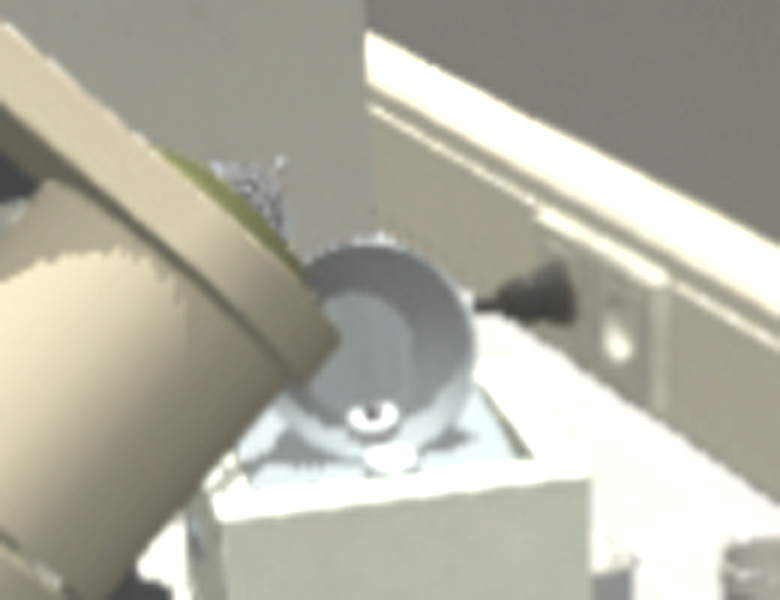

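{"op": "servo_tool", "data": {
  "steps": [0,0.17,-0.08,0,0,0,0,0.17,-0.08,0,0,0,0,0.17,-0.08,0,0,0,0,0,0,0,0,0,0,0,0,0,0,0]
}}

```text
clock: 13.18
ee_pos: [0.4811, 0.0686, 0.19]
tool_rot: [0.817, -0.071, 0.051, -0.57]
ft_force: [0.4, -0.3, 0.6]
grip_width: 0.157
```

Run:
```python
from h import *
to(90,-.05,-.02)
S=camera("scene");D=camera("side")
a=cv2.resize(S['image'][85:185,210:340,::-1],None,fx=5,fy=5,interpolation=cv2.INTER_CUBIC)
b=cv2.resize(D['image'][190:290,230:360,::-1],None,fx=5,fy=5,interpolation=cv2.INTER_CUBIC)
f=R.from_euler('z',PSI,degrees=True)
for ang,c in ((0,(0,0,255)),(10,(0,255,0)),(20,(255,0,0))):
    t=np.radians(ang)
    for x in(-.053,.053):
        u=proj(D,O+f.apply([x,-.086*np.cos(t),-.086*np.sin(t)]));cv2.circle(b,(int((u[0]-230)*5),int((u[1]-190)*5)),3,c,-1)
cv2.imwrite('pics/s10.png',cv2.convertScaleAbs(a,alpha=1.4));cv2.imwrite('pics/d10.png',cv2.convertScaleAbs(b,alpha=1.3))
```

```text
t 13.18 q [-0.661  0.519  1.779  0.987  1.669  0.724] ee [0.4811 0.0686 0.19  ] g 0.157 F [ 0.37 -0.26  0.55] M [-0.35  0.01  0.03]
cup in F mm [ -0.1 -13.4  15.3] euler(zyx->ypr) [ 0.25 -0.07 69.88] lowrim [  0.2 -62.4 -13.6]
shift cm (cur axes) [-0.    0.15 -0.13] rotvec [20.12  0.24  0.12]
```

View pics/s10.png

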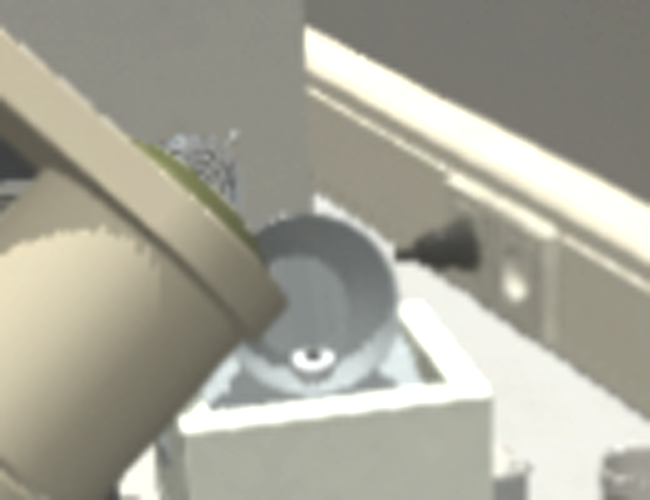

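View pics/d10.png

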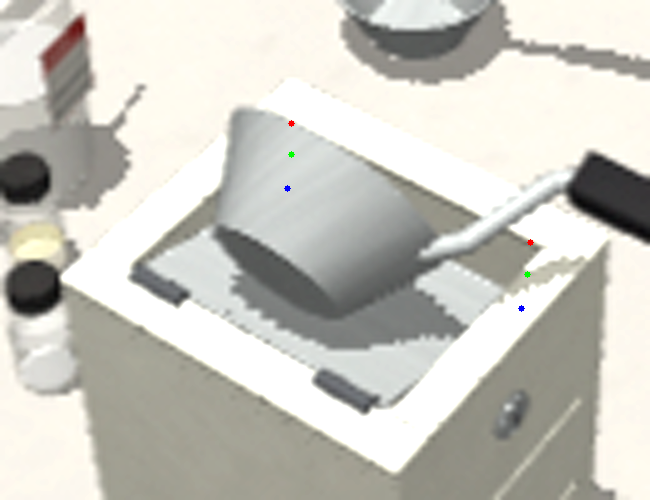

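Run:
```python
from h import *
D=camera("side")
i=cv2.imread('pics/d8.png')[150:400,350:700];k=2.2
b=cv2.resize(cv2.convertScaleAbs(i,alpha=1.3),None,fx=k,fy=k)
f=R.from_euler('z',PSI,degrees=True)
for ang,c in ((0,(0,0,255)),(6,(0,255,0)),(9,(255,0,0)),(12,(0,255,255)),(15,(255,0,255))):
    t=np.radians(ang)
    P=[proj(D,O+f.apply([x,-.086*np.cos(t),-.086*np.sin(t)])) for x in(-.053,-.03)]
    P=[(int(((u[0]-230)*5-350)*k),int(((u[1]-180)*5-150)*k)) for u in P];cv2.line(b,P[0],P[1],c,1)
cv2.imwrite('pics/d11.png',b)
```

```text
(no output)
```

View pics/d11.png

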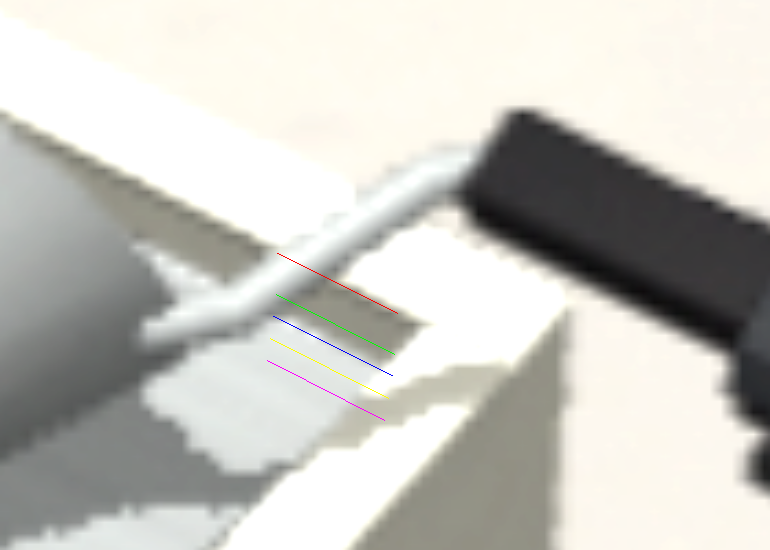

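{"op": "servo_tool", "data": {
  "steps": [0,0.15,-0.13,4,0,0,0,0,0,5,0,0,0,0,0,5,0,0,0,0,0,6,0,0,0,0,0,0,0,0,0,0,0,0,0,0,0,0,0,0,0,0,0,0,0,0,0,0]
}}

```text
clock: 14.0
ee_pos: [0.4808, 0.0671, 0.1897]
tool_rot: [0.706, -0.061, 0.063, -0.702]
ft_force: [0.7, -1.0, 0.1]
grip_width: 0.154
```

Run:
```python
from h import *
to(100,-.047,-.022)
S=camera("scene");D=camera("side")
a=cv2.resize(S['image'][85:185,210:340,::-1],None,fx=5,fy=5,interpolation=cv2.INTER_CUBIC)
b=cv2.resize(D['image'][190:290,230:360,::-1],None,fx=5,fy=5,interpolation=cv2.INTER_CUBIC)
cv2.imwrite('pics/s12.png',cv2.convertScaleAbs(a,alpha=1.4));cv2.imwrite('pics/d12.png',cv2.convertScaleAbs(b,alpha=1.3))
```

```text
t 14.0 q [-0.696  0.708  1.826  1.128  1.854  0.538] ee [0.4808 0.0671 0.1897] g 0.154 F [ 0.66 -0.96  0.07] M [-0.43  0.05 -0.08]
cup in F mm [ -0.2 -13.1  25. ] euler(zyx->ypr) [ 0.29 -0.2  89.7 ] lowrim [  0.2 -49.3 -18.8]
shift cm (cur axes) [-0.    0.21 -0.5 ] rotvec [10.3   0.31  0.18]
```

View pics/s12.png

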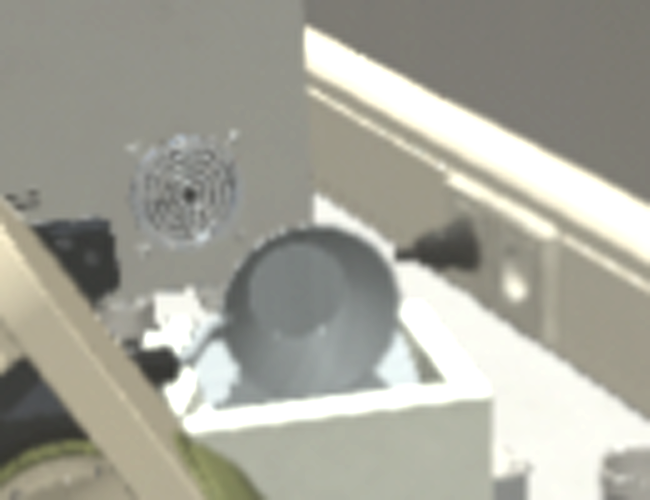

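View pics/d12.png

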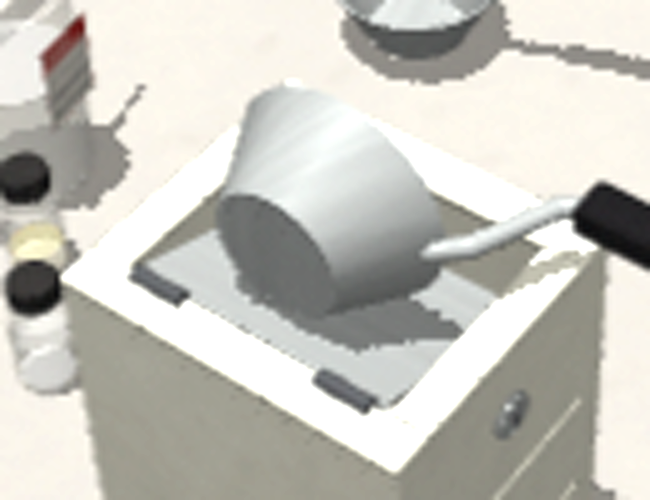

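{"op": "servo_tool", "data": {
  "steps": [0,0.1,-0.25,3.3,0,0,0,0.1,-0.25,3.5,0,0,0,0,0,3.5,0,0,0,0.4,-0.1,0,0,0,0,0.4,-0.1,0,0,0,0,0,0,0,0,0,0,0,0,0,0,0,0,0,0,0,0,0,0,0,0,0,0,0]
}}

```text
clock: 14.85
ee_pos: [0.4797, 0.0617, 0.1794]
tool_rot: [-0.64, 0.055, -0.068, 0.764]
ft_force: [-0.7, -0.4, 4.3]
grip_width: 0.151
```

Run:
```python
from h import *
to(100,-.047,.05)
S=camera("scene");W=camera("wrist")
a=cv2.resize(S['image'][85:185,210:340,::-1],None,fx=5,fy=5,interpolation=cv2.INTER_CUBIC)
cv2.imwrite('pics/s13.png',cv2.convertScaleAbs(a,alpha=1.4));cv2.imwrite('pics/w13.png',cv2.convertScaleAbs(W['image'][:,:,::-1],alpha=1.3))
```

```text
t 14.85 q [-0.698  0.837  1.836  1.171  1.96   0.433] ee [0.4797 0.0617 0.1794] g 0.151 F [-0.66 -0.37  4.28] M [ 0.23 -0.41  0.19]
cup in F mm [ -0.3 -19.1  19.9] euler(zyx->ypr) [  0.29  -0.19 100.11] lowrim [  0.  -46.8 -29.8]
shift cm (cur axes) [ 0.04 -7.89  1.47] rotvec [-0.11  0.32  0.14]
```

View pics/s13.png

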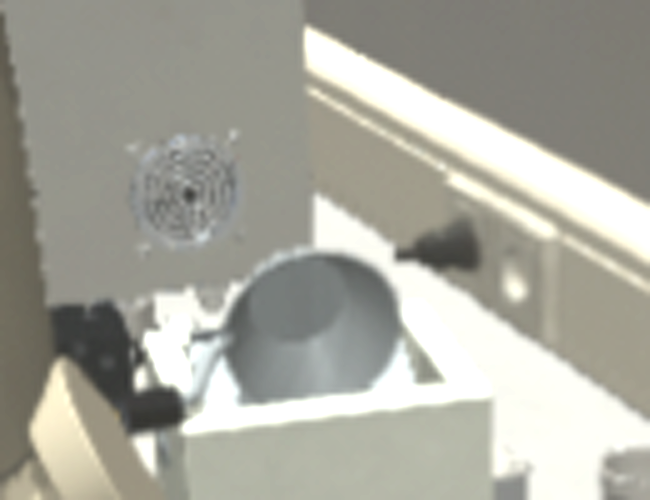

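View pics/w13.png

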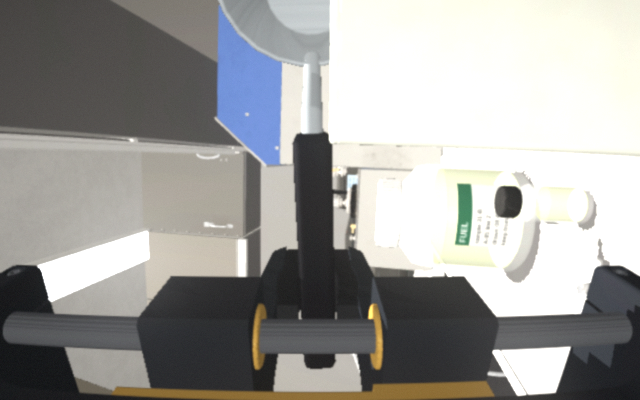

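{"op": "servo_tool", "data": {
  "steps": [0,-0.5,0.1,0,0,0,0,-0.8,0.15,0,0,0,0,-1.2,0.2,0,0,0,0,-2,0.35,0,0,0,0,-2.5,0.4,0,0,0,0,-2,0.35,0,0,0,0,0,0,0,0,0]
}}

```text
clock: 15.53
ee_pos: [0.4794, 0.0613, 0.2727]
tool_rot: [-0.641, 0.054, -0.069, 0.763]
ft_force: [-0.2, -0.6, -1.2]
grip_width: 0.156
```

Run:
```python
from h import *
stat()
S=camera("scene");D=camera("side")
a=cv2.resize(S['image'][60:185,190:340,::-1],None,fx=5,fy=5,interpolation=cv2.INTER_CUBIC)
b=cv2.resize(D['image'][170:290,230:380,::-1],None,fx=5,fy=5,interpolation=cv2.INTER_CUBIC)
cv2.imwrite('pics/s14.png',cv2.convertScaleAbs(a,alpha=1.4));cv2.imwrite('pics/d14.png',cv2.convertScaleAbs(b,alpha=1.3))
```

```text
t 15.53 q [-0.699  0.642  1.81   1.263  2.036  0.657] ee [0.4794 0.0613 0.2727] g 0.156 F [-0.22 -0.59 -1.23] M [-0.46  0.16 -0.05]
cup in F mm [ -0.6 -19.6 113.4] euler(zyx->ypr) [ 0.28 -0.35 99.99] lowrim [ -0.1 -47.4  63.9]
```

View pics/s14.png

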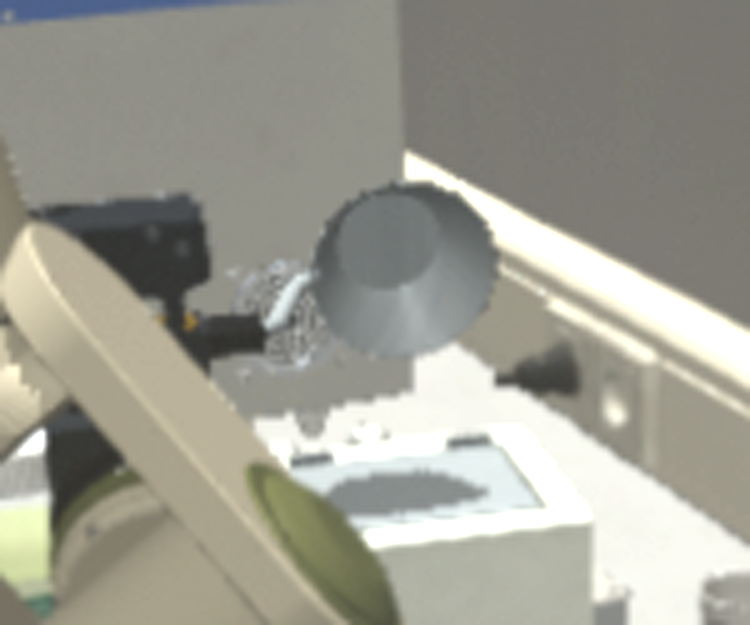

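View pics/d14.png

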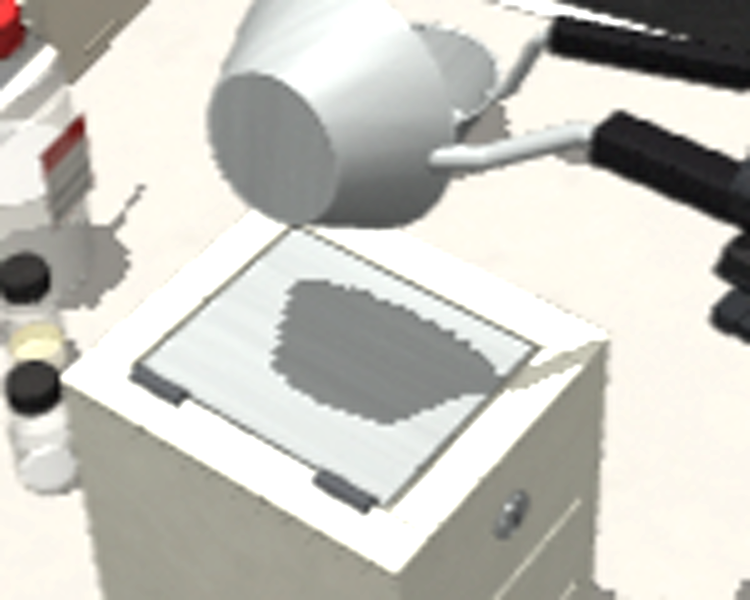

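{"op": "servo_tool", "data": {
  "steps": [0,-0.25,-1.4,0,0,0,0,-0.5,-2.85,0,0,0,0,-0.5,-2.85,0,0,0,0,-0.5,-2.85,0,0,0,0,-0.5,-2.85,0,0,0,0,-0.5,-2.85,0,0,0,0,-0.5,-2.85,0,0,0,0,-0.25,-1.4,-3,0,0,0,0,0,-6,0,0,0,0,0,-7,0,0,0,0,0,-7,0,0,0,0,0,-7,0,0,0,0,0,-7,0,0,0,0,0,-7,0,0,0,0,0,-7,0,0,0,0,0,-7,0,0,0,0,0,-5,0,0,0,0,0,0,0,0]
}}

```text
clock: 17.13
ee_pos: [0.4446, -0.1369, 0.2703]
tool_rot: [0.945, -0.081, 0.029, -0.315]
ft_force: [0.1, -0.0, 0.7]
grip_width: 0.153
```

Run:
```python
from h import *
stat()
```

```text
t 17.13 q [-0.86   0.312  1.388  0.505  1.846  0.92 ] ee [ 0.4446 -0.1369  0.2703] g 0.153 F [ 0.07 -0.01  0.69] M [-0.25  0.15 -0.02]
cup in F mm [   0.9 -231.4   83. ] euler(zyx->ypr) [ 0.43 -0.24 36.87] lowrim [   1.3 -288.2   85.4]
```

Continue unrolling (36.9° left), then work out the shift and yaw back to the original spot.

{"op": "servo_tool", "data": {
  "steps": [0,0,0,-7,0,0,0,0,0,-7,0,0,0,0,0,-7,0,0,0,0,0,-7,0,0,0,0,0,-6,0,-4,0,0,0,-2.8,0,-5,0,0,0,0,0,-5.7,0,0,0,0,0,0]
}}

```text
clock: 17.8
ee_pos: [0.4441, -0.1373, 0.2675]
tool_rot: [0.999, 0.043, 0.004, -0.005]
ft_force: [0.7, 0.8, 0.3]
grip_width: 0.153
```

Run:
```python
from h import *
o,r=stat()
for z in (.2,.045,.0285):
    t=np.array([.4203,-.3442,z]);print((r.inv().apply(t-o['ee_pos'])*100).round(2))
print(r.as_matrix().round(3))
rt=R.from_euler('z',4.38,degrees=True)*R.from_euler('x',180,degrees=True);print(np.degrees((r.inv()*rt).as_rotvec()).round(2))
```

```text
t 17.8 q [-0.563  0.187  1.407  0.012  1.546  0.922] ee [ 0.4441 -0.1373  0.2675] g 0.153 F [0.71 0.8  0.33] M [ 0.04  0.1  -0.02]
cup in F mm [  -4.1 -214.3   75.1] euler(zyx->ypr) [15.19 -0.5   0.51] lowrim [   7.2 -257.1  110.7]
[-4.19 20.47  6.53]
[-4.32 20.61 22.03]
[-4.34 20.63 23.68]
[[ 0.996  0.085  0.008]
 [ 0.085 -0.996  0.01 ]
 [ 0.009 -0.009 -1.   ]]
[-0.51 -0.49  0.51]
```

{"op": "servo_tool", "data": {
  "steps": [-0.3,1.3,0,-0.5,-0.5,0.5,-0.57,2.75,0,0,0,0,-0.57,2.75,0,0,0,0,-0.57,2.75,0,0,0,0,-0.57,2.75,0,0,0,0,-0.57,2.75,0,0,0,0,-0.57,2.75,0,0,0,0,-0.57,2.75,2,0,0,0,0,0,3,0,0,0,0,0,3,0,0,0,0,0,3,0,0,0,0,0,3,0,0,0,0,0,3,0,0,0,0,0,2,0,0,0,0,0,1,0,0,0,0,0,0,0,0,0]
}}

```text
clock: 19.13
ee_pos: [0.4158, -0.3469, 0.0672]
tool_rot: [0.999, 0.034, 0.0, -0.0]
ft_force: [0.1, -0.2, 0.1]
grip_width: 0.152
```

Run:
```python
from h import *
o,r=stat()
t=np.array([.4203,-.3442,.0285]);print((r.inv().apply(t-o['ee_pos'])*100).round(2))
rt=R.from_euler('z',4.38,degrees=True)*R.from_euler('x',180,degrees=True);print(np.degrees((r.inv()*rt).as_rotvec()).round(2))
S=camera("scene");cv2.imwrite('pics/s15.png',cv2.resize(cv2.convertScaleAbs(S['image'][200:340,200:400,::-1],alpha=1.4),None,fx=4,fy=4))
```

```text
t 19.13 q [-9.150e-01  5.130e-01  1.532e+00  1.000e-03  1.098e+00  5.880e-01] ee [ 0.4158 -0.3469  0.0672] g 0.152 F [ 0.08 -0.21  0.11] M [-0.    0.07 -0.02]
cup in F mm [   5.9 -428.1 -126.3] euler(zyx->ypr) [14.21 -0.02  0.06] lowrim [  16.7 -470.8  -90.3]
[ 0.47 -0.24  3.87]
[-0.06 -0.02 -0.47]
```

View pics/s15.png

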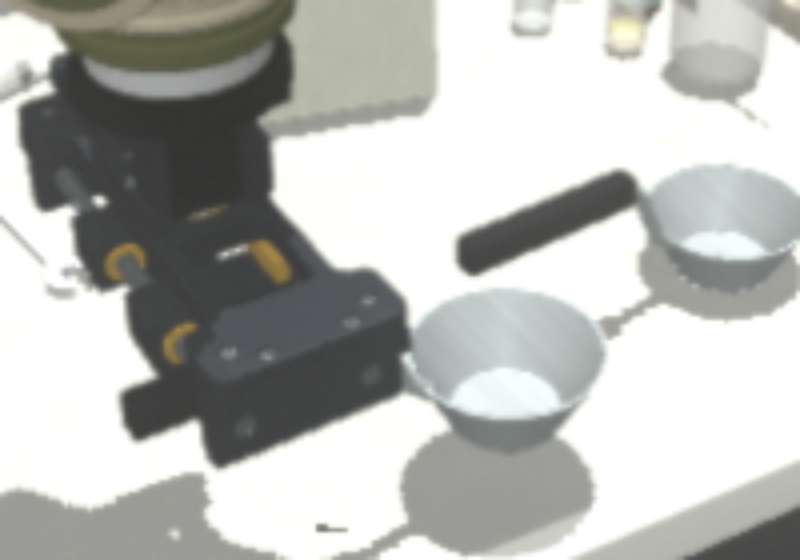

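{"op": "servo_tool", "data": {
  "steps": [0.4,-0.2,1.3,0,0,0,0,0,1.2,0,0,0,0,0,0.6,0,0,0,0,0,0.3,0,0,0,0,0,0.2,0,0,0,0,0,0.15,0,0,0,0,0,0,0,0,0,0,0,0,0,0,0]
}}

```text
clock: 19.85
ee_pos: [0.4213, -0.3449, 0.0329]
tool_rot: [0.999, 0.036, 0.002, 0.002]
ft_force: [0.0, 1.0, 0.0]
grip_width: 0.154
```

Run:
```python
from h import *
stat()
S=camera("scene");cv2.imwrite('pics/s16.png',cv2.resize(cv2.convertScaleAbs(S['image'][200:340,200:400,::-1],alpha=1.4),None,fx=4,fy=4))
```

```text
t 19.85 q [-9.040e-01  5.620e-01  1.564e+00  1.000e-03  1.009e+00  5.950e-01] ee [ 0.4213 -0.3449  0.0329] g 0.154 F [0.03 0.99 0.01] M [ 0.01  0.09 -0.02]
cup in F mm [  11.1 -424.8 -160.1] euler(zyx->ypr) [14.41 -0.23 -0.26] lowrim [  21.8 -467.3 -123.9]
```

View pics/s16.png

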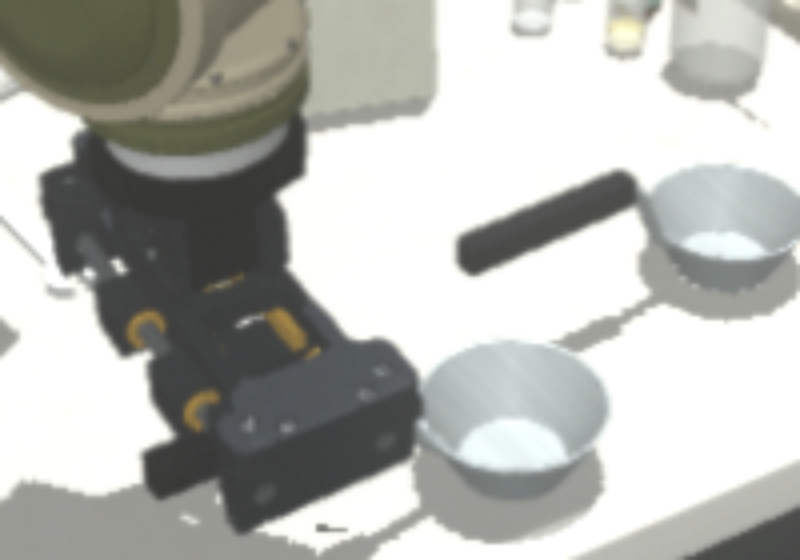

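{"op": "servo_tool", "data": {
  "steps": [0,0,0.15,0,0,0,0,0,0.15,0,0,0,0,0,0.1,0,0,0,0,0,0,0,0,0,0,0,0,0,0,0]
}}

```text
clock: 20.32
ee_pos: [0.4213, -0.3447, 0.0284]
tool_rot: [0.999, 0.036, 0.002, 0.002]
ft_force: [-0.2, -0.7, -0.9]
grip_width: 0.153
```

Run:
```python
from h import *
stat()
S=camera("scene");cv2.imwrite('pics/s17.png',cv2.resize(cv2.convertScaleAbs(S['image'][240:340,240:400,::-1],alpha=1.4),None,fx=5,fy=5))
stat()
```

```text
t 20.32 q [-9.040e-01  5.680e-01  1.569e+00  1.000e-03  9.990e-01  5.950e-01] ee [ 0.4213 -0.3447  0.0284] g 0.153 F [-0.2  -0.71 -0.91] M [ 0.01 -0.03 -0.  ]
cup in F mm [  11.  -424.6 -164.6] euler(zyx->ypr) [14.41 -0.21 -0.23] lowrim [  21.7 -467.1 -128.4]
t 20.37 q [-9.040e-01  5.680e-01  1.568e+00  1.000e-03  9.990e-01  5.950e-01] ee [ 0.4213 -0.3447  0.0284] g 0.152 F [ 1.13 -0.12 -0.57] M [ 0.    0.03 -0.03]
cup in F mm [  11.  -424.6 -164.6] euler(zyx->ypr) [14.42 -0.21 -0.23] lowrim [  21.8 -467.1 -128.4]
```

View pics/s17.png

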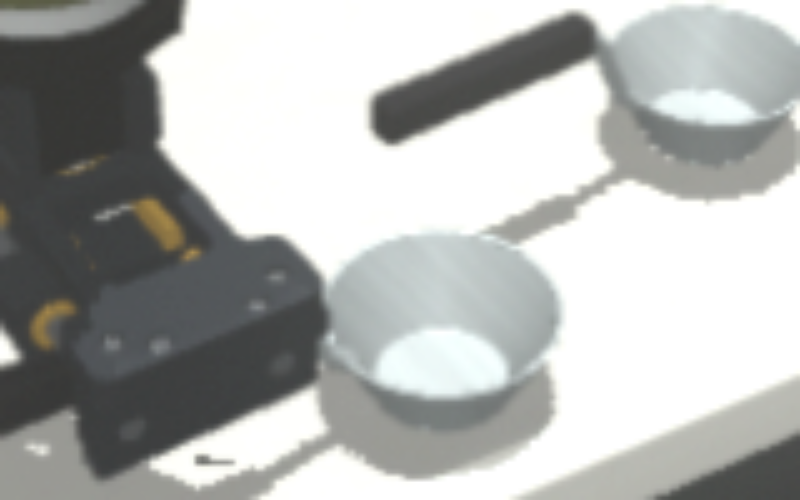

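{"op": "servo_tool", "data": {
  "steps": [0,0,0,0,0,0,0,0,0,0,0,0,0,0,0,0,0,0,0,0,0,0,0,0,0,0,0,0,0,0,0,0,0,0,0,0,0,0,0,0,0,0,0,0,0,0,0,0],
  "claw": 0.6
}}

```text
clock: 21.03
ee_pos: [0.4212, -0.3447, 0.0284]
tool_rot: [0.999, 0.036, 0.002, 0.002]
ft_force: [0.6, 0.0, 0.7]
grip_width: 0.597
```

Run:
```python
from h import *
stat()
c=camera("wrist");cv2.imwrite('pics/w18.png',c['image'][:,:,::-1])
```

```text
t 21.03 q [-9.040e-01  5.680e-01  1.569e+00  1.000e-03  9.990e-01  5.950e-01] ee [ 0.4212 -0.3447  0.0284] g 0.597 F [0.6  0.03 0.72] M [-0.    0.    0.03]
cup in F mm [  10.9 -424.6 -164.6] euler(zyx->ypr) [14.41 -0.21 -0.23] lowrim [  21.7 -467.1 -128.5]
```

View pics/w18.png

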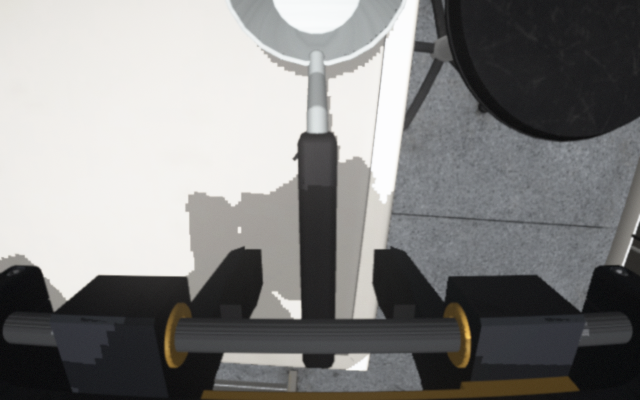

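The cup is released and stands level between clear fingers. Lifting away.

{"op": "servo_tool", "data": {
  "steps": [0,0,-1,0,0,0,0,0,-2,0,0,0,0,0,-2.5,0,0,0,0,0,-3,0,0,0,0,0,-3,0,0,0,0,0,-3,0,0,0,-3,0,0,0,0,0,-3,0,0,0,0,0,-3,0,0,0,0,0,0,0,0,0,0,0,0,0,0,0,0,0,0,0,0,0,0,0]
}}

```text
clock: 22.08
ee_pos: [0.3313, -0.3508, 0.1737]
tool_rot: [0.999, 0.036, 0.002, 0.002]
ft_force: [0.2, -0.3, 1.3]
grip_width: 0.597
```

Run:
```python
from h import *
stat()
for n in ("scene","side"):
    c=camera(n);cv2.imwrite(f'pics/{n}19.png',c['image'][:,:,::-1])
a=cv2.imread('pics/side19.png')[165:300,230:480];cv2.imwrite('pics/d19c.png',cv2.resize(a,None,fx=3,fy=3))
```

```text
t 22.08 q [-1.061  0.292  1.544  0.002  1.299  0.438] ee [ 0.3313 -0.3508  0.1737] g 0.597 F [ 0.18 -0.29  1.26] M [ 0.06 -0.05 -0.04]
cup in F mm [ -76.4 -446.7  -19.2] euler(zyx->ypr) [14.4  -0.25 -0.28] lowrim [ -65.7 -489.2   17. ]
```

View pics/scene19.png

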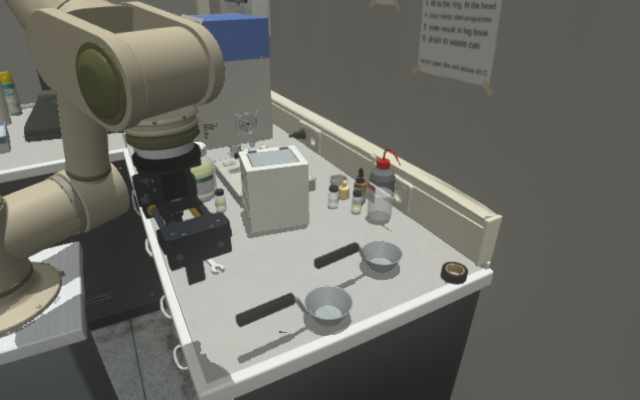

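View pics/d19c.png

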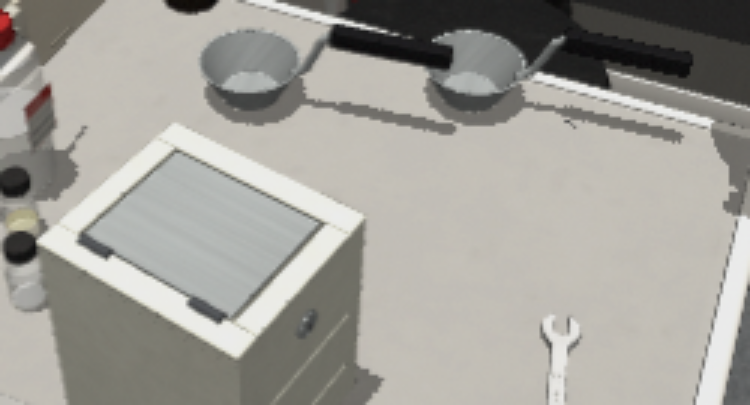

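The cup stands upright and empty at scene (328,307). The flap is shut, no caps lie on the bench, and the gripper is clear.

Run:
```python
from rig import *
print(sign_off())
```

```text
the job is handed in; nothing more can be done
None
```

The job is handed in at about 22 s of the 59 s allowed. Both caps were tipped past the flap, and the cup is back upright and empty on its original spot.

- **First grasp missed:** the fingers closed on air above the handle. The camera views showed the real fingertips about 30 mm short of the reported TCP. I went 30 mm deeper and the second grasp held (opening 0.153).
- **Pressing the flap:** with the cup at 70 degrees, the flap opened about 9 degrees in the side view for at least 0.25 s, with about 1 N of contact. Both caps were still in the cup in the pictures at that point. I then pressed about 4 mm further, to about 15 degrees. One cap was no longer visible after that, so it probably slid out then, earlier than the stated 75 degrees.
- **Tipping:** I rolled the cup to 90 and then 100 degrees with the low rim up to 30 mm below the bin's top. The highest force reading was 4.3 N, at the deepest point.
- **Last checks:** the cameras show the flap shut, nothing on it or on the bench, the cup empty and upright, and the gripper clear. The caps inside the closed bin cannot be seen; that they are there is inferred from their being nowhere else in view.

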